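# Gauge the air-duster canisters and square them up by pressure

### The arm

A 7-joint arm with a two-finger parallel gripper is mounted at the origin on the work surface; the furniture and walls round the work are solid. World frame = base frame: x ahead of the robot, y to its left, z up, the work surface at z = 0. Lengths are in m, angles in degrees, forces in N, time in s.
With the tool pointing down it reaches from about 0.425 to 0.875 m from the base axis. Payload 4.7 kg.
Tool frame: the origin (TCP) lies between the finger pads; the fingertips stand 17 mm ahead of it and the grasp point (between the pads) lies 2 mm behind it; z points along the fingers, y is the line along which they close (so a half turn about z gives the same grasp; the last joint's range is limited). The gripper opens to 87 mm and grips with 3 to 60 N. Pads are 19 mm wide; open, the fingers measure 117 mm over their backs; the gripper's body (75 mm by 190 mm) begins 51 mm behind the grasp point.
Start: joints at [67.042, 18.392, -4.016, 83.108, 1.295, 78.541, -3.26], TCP at [0.262, -0.595, 0.24] pointing down, gripper open.
Joint ranges: [-163.93, 163.93], [-17.29, 119.83], [-79.2, 71.16], [3.27, 140.29], [-89.18, 269.18], [5.43, 117.66], [-154.24, 154.24]. Speed limits (degrees/s): [147.25, 147.25, 180, 180, 180, 180, 180].

### API

Orientations are given as [roll, pitch, yaw] about the fixed x, y, z axes, in that order (R = Rz(yaw) Ry(pitch) Rx(roll)).
In Python, from cell import env, cams gives the robot as it stands.
- The arm moves only by the shell command python3 -m pendant 'ROWS' [FORCE]. ROWS is JSON, a list of rows, each an object of numbers: "tx", "ty", "tz": the shift along the tool's x, y, z each as a share of 0.05 m, from -1 to 1; "spin": the turn about the tool's z as a share of 4 degrees, from -1 to 1; "claw": the closure, from 0 (fully open) to 1 (shut). A call has 1 to 10 rows; each row shifts and turns the commanded pose from where the row before left it, along the tool's axes as they then stand; what a row does not reach is not made up. A row lasts 1/8 s, in which the tool goes at most 62.5 mm and 10.7 degrees, less where a joint would pass 70% of its speed; a pose out of reach is approached as far as the arm can. A call with a number of a shift or a turn outside -1 to 1 is refused whole. A call with a gripper value outside its range is refused whole. The fingers move at their own pace and stop on an object; FORCE is the grip in N (left out, the last holds). Time passes only in rows, so rows that do not move let the fingers close. It gives the time, the measured TCP pose, the force, the opening and the grip force at its end, in the units of the state.
- env.get_obs(): the state, without advancing time (a new reading comes with each control period).
- cams.read_camera(name): name is "side" or "top"; returns the picture (420x560x3 uint8, red, green, blue); there is no depth.
- cams.camera_info(name): a dict with "fx", "fy", "cx", "cy" (pixels), "k1" (the pictures are not rectified: a ray, as slopes to the right and down, at radius r is drawn at 1 + k1 r^2 times it, then the intrinsics apply), "rvec" (rotation vector, rad) and "tvec" (3), from world to camera coordinates, as OpenCV has them. Camera axes: x right, y down, z forward; pixel columns grow to the right and rows downward; lengths in m; the calibration is good to about 2 mm. A picture is of the moment at which its call begins. camera_info takes no time and is no camera call.
- env.sign_off(): hands the job in; it is judged then, once.
The state is a dict: "time_s": time; "qpos": joint angles; "joint_velocities": joint speeds; "effort": joint torques, N m; "tool_pos": TCP position; "tool_rot": TCP orientation; "force": force on the tool from outside, world axes, zero at the start; "wrist_torque": the same for the moment, N m; "grip_width": finger opening in m; "grasp_force": force on a finger pad.
Only numpy, scipy, OpenCV 4.12 (cv2) and the standard library are available. Lean on these libraries where they do the work, as an engineer would, in place of code of your own. Each camera call takes 0.05 s, during which the arm holds its last target. There are 200 camera calls.

### The job

Check the refillable air canisters on the desk: take the gauge, press it straight down over each canister's valve stem until it is fully home and the yellow collar is flush, read how far the rod comes out, and afterwards stand the gauge upright back on its mat. Canisters whose rod shows its red ring are ready and go into the tray at the green end, the others at the red end; push each one square and flush against the back fence and along to its coloured end fence, or up against the canister already there. Leave the mug, the duck and the spool alone, and do not let the gauge fall over.

Things in the scene. Friction and masses are not known exactly. Their poses are not given: they have to be found in the camera images.
- tray: sorting tray fixed to the desk; origin under its centre, x to the back fence, y to the green end, z up. Floor 4 mm above the desk, x -58 to +50 mm, y -125 to +125 mm. Fences rise 30 mm above the desk: aluminium back fence, inner face at x = +50 mm, 10 mm thick; end fences 8 mm thick, inner faces at y = +125 mm (green: ready) and y = -125 mm (red: to be refilled). The front (-x) is open
- mat: round black rubber parking mat with a thin yellow ring, 110 mm across, 4 mm thick, fixed to the desk; origin under its centre. The gauge stands on it at the start
- gauge: hand pressure gauge, 160 g, 105 mm high, upright; origin at the centre of its lower rim, z up along the grip, barrel level along -x. Square black skirt 48 mm wide, 33 mm high, with a cavity 30 mm square and 26 mm deep, open below, that goes over a valve stem. Orange grip 28 x 28 mm from z = 33 to 105 mm. Barrel 20 mm across, axis at z = 44 mm, ends at x = -83 mm
- gauge_grip (a point): point on the axis of the gauge's orange grip, 85 mm above its rim
- rod_tip (a point): outer end of the gauge's white rod, 12 mm across; pulled in, it is level with the barrel's end. In the skirt's cavity a brass probe 7 mm across hangs on the axis, its tip 3 mm above the rim plane, sprung downwards with 4 to 5.5 N; the rod comes out 2 mm for each mm that the probe is pushed in and springs back when the gauge is lifted
- gauge_rod (a joint): how far (m) the rod is out, 0 to 0.034. While the gauge is pressed fully home (rim 60 mm above the canister's underside, collar flush) this is the reading, 0.004 to 0.024. A red ring on the rod begins to show at 0.014: ring showing = ready, hidden = to be refilled (within 0.002 of 0.014 either will do)
- can1: blue square refillable air canister with white label panels, 46 x 46 mm, 60 mm high without its stem, 0.35 kg, upright; origin at the centre of its underside, sides along x and y. All canisters look alike. May be absent
- can1_stem (a point): centre of the mouth of can1's brass valve stem: a tube 22 mm across outside, 16 mm inside, standing 22 mm high on the canister's top, 82 mm above its underside
- can1_pin (a joint): how far (m) can1's valve pin is pushed down; 0 = not yet gauged. Its top starts 4 mm below the stem's mouth. The gauge's probe pushes it down (1.5 N) until the pressure stops it (3 mm if full, 13 mm if empty); the rest of the probe's 15 mm stroke drives the rod out. The pin stays down afterwards
- can1_collar (a joint): how far (m) the yellow seal collar (40 mm square) round can1's stem is pressed down: 0 = standing 4 mm proud of the canister's top, 0.004 = flush. The gauge's rim presses it (2 N) as the gauge goes home; it stays down
- can2: blue square refillable air canister with white label panels, 46 x 46 mm, 60 mm high without its stem, 0.35 kg, upright; origin at the centre of its underside, sides along x and y. All canisters look alike. May be absent
- can2_stem (a point): centre of the mouth of can2's brass valve stem: a tube 22 mm across outside, 16 mm inside, standing 22 mm high on the canister's top, 82 mm above its underside
- can2_pin (a joint): how far (m) can2's valve pin is pushed down; 0 = not yet gauged. Its top starts 4 mm below the stem's mouth. The gauge's probe pushes it down (1.5 N) until the pressure stops it (3 mm if full, 13 mm if empty); the rest of the probe's 15 mm stroke drives the rod out. The pin stays down afterwards
- can2_collar (a joint): how far (m) the yellow seal collar (40 mm square) round can2's stem is pressed down: 0 = standing 4 mm proud of the canister's top, 0.004 = flush. The gauge's rim presses it (2 N) as the gauge goes home; it stays down
- can3: blue square refillable air canister with white label panels, 46 x 46 mm, 60 mm high without its stem, 0.35 kg, upright; origin at the centre of its underside, sides along x and y. All canisters look alike. May be absent
- can3_stem (a point): centre of the mouth of can3's brass valve stem: a tube 22 mm across outside, 16 mm inside, standing 22 mm high on the canister's top, 82 mm above its underside
- can3_pin (a joint): how far (m) can3's valve pin is pushed down; 0 = not yet gauged. Its top starts 4 mm below the stem's mouth. The gauge's probe pushes it down (1.5 N) until the pressure stops it (3 mm if full, 13 mm if empty); the rest of the probe's 15 mm stroke drives the rod out. The pin stays down afterwards
- can3_collar (a joint): how far (m) the yellow seal collar (40 mm square) round can3's stem is pressed down: 0 = standing 4 mm proud of the canister's top, 0.004 = flush. The gauge's rim presses it (2 N) as the gauge goes home; it stays down
- mug: spotted white mug, 82 x 114 x 91 mm, a bystander; origin under its centre
- duck: yellow rubber duck with a red cap, 50 mm high, a bystander; origin under its centre
- spool: blue line spool, 62 mm across, 24 mm high, a bystander; origin under its centre
Mind the look-alikes: they are no part of the job. Leave any pink look-alike of the mat alone.

How it is judged:
By the outcome, as a careful person would: the job done as asked, in the order asked, and still so for the second after the job is handed in, with the robot touching nothing.
Of can1, can2, can3 only 2 to 3 are there at a start; the rules pass over those that are not, and their reading is None.
At some moment in a run one of can1, can2, can3 may be knocked a few centimetres aside while the robot is not near it.
It also fails if it takes over 210 s, if anything falls off the work surface, if the arm or the gripper's body presses on something with over 40 N, if the wrist force passes 120 N, or if a joint passes its speed limit or range.

## Working session

There is one attempt and no reset: what is moved stays moved. The work goes in short steps, Python scripts to look and compute and a shell command to move; the robot and the scene stay as the last step left them, time stands still between calls to the robot, and variables do not carry over. Pictures are saved under pics/ and viewed, at most 14 in all, crops included, and the job is handed in when it is done.

```bash
ls; mkdir -p pics
cat > h.py <<'E'
import numpy as np, cv2
from cell import env, cams
def info(n):
    i=cams.camera_info(n); R=cv2.Rodrigues(np.array(i['rvec'],float))[0]; t=np.array(i['tvec'],float).ravel(); return i,R,t
def ray(n,u,v):
    i,R,t=info(n); x=(u-i['cx'])/i['fx']; y=(v-i['cy'])/i['fy']; a,b=x,y
    for _ in range(20):
        s=1+i['k1']*(a*a+b*b); a,b=x/s,y/s
    d=R.T@np.array([a,b,1.]); return -R.T@t,d/np.linalg.norm(d)
def onz(n,u,v,z):
    o,d=ray(n,u,v); return o+d*(z-o[2])/d[2]
def proj(n,p):
    i,R,t=info(n); c=R@np.array(p,float)+t; a,b=c[:2]/c[2]; s=1+i['k1']*(a*a+b*b)
    return np.array([i['fx']*a*s+i['cx'],i['fy']*b*s+i['cy']])
def snap(n,name):
    im=cams.read_camera(n); cv2.imwrite(f'pics/{name}.png',im[:,:,::-1]); return im
E
python3 - <<'E'
from h import *
for n in('top','side'):
    snap(n,n+'0'); i,R,t=info(n); print(n,i,'pos',-R.T@t)
print(env.get_obs())
E
```

```text
pics
top {'fx': 412.7853285793525, 'fy': 412.7853285793525, 'cx': 275.40144239249145, 'cy': 209.52984436637237, 'k1': -0.0062433020418352515, 'rvec': array([ 2.09340507, -2.1507544 ,  0.16678551]), 'tvec': array([0.01146814, 0.52871809, 0.90749967])} pos [ 0.36320706 -0.01724398  0.98540005]
side {'fx': 381.65610082595, 'fy': 381.65610082595, 'cx': 285.1645868714749, 'cy': 207.13841322540492, 'k1': -0.03995702531462459, 'rvec': array([ 2.25596457,  0.08119312, -0.04623852]), 'tvec': array([-0.51292733,  0.06023928,  0.99480363])} pos [ 0.56982947 -0.6908927   0.674032  ]
{'time_s': 0.1, 'qpos': array([67.04101564, 18.43310409, -4.01477591, 83.16690416,  1.29547954,
       78.53998612, -3.25895971]), 'joint_velocities': array([ 0.00506648,  0.00303238, -0.03070543, -0.0710985 ,  0.05592666,
       -0.04613298, -0.06348396]), 'effort': array([-5.76100920e-04, -4.92568660e+01, -4.05913275e-01, -3.13398743e+01,
       -6.39923522e-02,  3.94335121e-02,  5.27653151e-05]), 'tool_pos': array([ 0.26172457, -0.59448507,  0.23859895]), 'tool_rot': array([-1.79905258e+02,  6.08959434e-03,  2.37689805e+01]), 'force': array([ 0.40681766, -0.11297262, -0.98431131]), 'wrist_torque': array([ 0.03015123, -0.07338235,  0.0660969 ]), 'grasp_force': 0.0, 'grip_width': 0.08711013769163885}
```

View pics/top0.png

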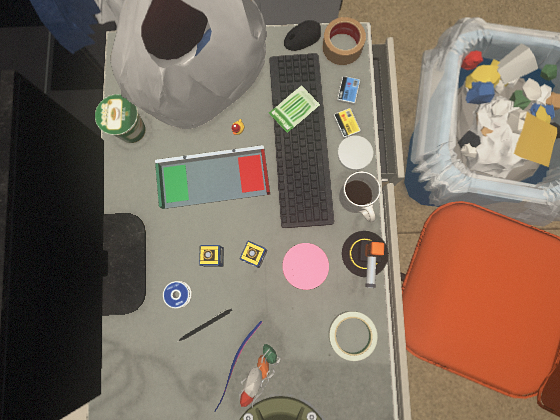

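View pics/side0.png

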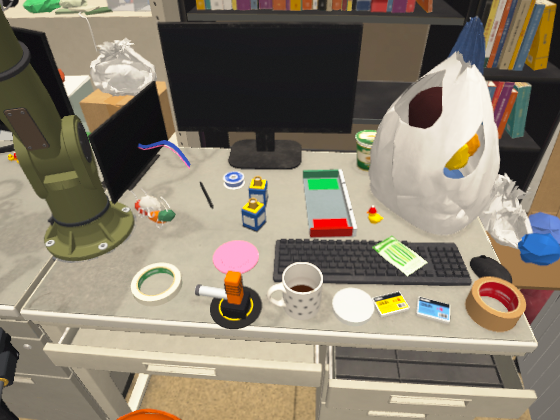

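The top view shows the canisters at (210,255) and (253,253). The gauge is on the black mat with the yellow ring at (364,254). The pink disc at (306,266) is the look-alike, so I'll leave it. The tray is at (213,177), green end left and red end right. The side view agrees, and only two canisters are visible.

```bash
cat > m.py <<'E'
from h import *
def blobs(im,lo,hi,amin=20,roi=None):
    h=cv2.cvtColor(im,cv2.COLOR_RGB2HSV); m=cv2.inRange(h,np.array(lo),np.array(hi))
    if roi: z=np.zeros_like(m); a,b,c,d=roi; z[b:d,a:c]=m[b:d,a:c]; m=z
    cs,_=cv2.findContours(m,cv2.RETR_EXTERNAL,cv2.CHAIN_APPROX_NONE)
    return sorted([c for c in cs if cv2.contourArea(c)>amin],key=cv2.contourArea,reverse=True)
def rectw(n,c,z):
    p=np.array([onz(n,u,v,z)[:2] for u,v in c[:,0,:].astype(float)])
    r=cv2.minAreaRect((p*1000).astype(np.float32)); return np.round(r[0],1),np.round(r[1],1),round(r[2],1)
E
python3 - <<'E'
from m import *
im=cv2.imread('pics/top0.png')[:,:,::-1].copy(); sd=cv2.imread('pics/side0.png')[:,:,::-1].copy()
for nm,lo,hi,z,roi in [('yellow',(22,120,120),(35,255,255),.064,(190,235,275,275)),('green',(50,100,60),(85,255,255),.004,(150,140,275,215)),('red',(0,150,80),(6,255,255),.004,(150,140,275,215)),('red2',(174,150,80),(180,255,255),.004,(150,140,275,215)),('orange',(5,150,120),(18,255,255),.109,(350,230,395,290)),('ring',(22,120,120),(35,255,255),.004,(335,225,395,290)),('black',(0,0,0),(180,110,60),.004,(335,225,395,290))]:
    for c in blobs(im,lo,hi,8,roi)[:3]: print(nm,cv2.boundingRect(c),*rectw('top',c,z))
for c in blobs(sd,(5,150,120),(18,255,255),20,(180,250,270,330))[:2]: print('side or',cv2.boundingRect(c))
a=cv2.resize(im[225:295,190:400],None,fx=3.8,fy=3.8,interpolation=cv2.INTER_CUBIC)
b=cv2.resize(im[140:215,150:275],None,fx=4,fy=4,interpolation=cv2.INTER_CUBIC)
c=cv2.resize(sd[265:330,190:270],None,fx=3.7,fy=3.7,interpolation=cv2.INTER_CUBIC)
o=np.zeros((266+300,800,3),np.uint8); o[:a.shape[0],:a.shape[1]]=a; o[266:266+b.shape[0],:b.shape[1]]=b; o[266:266+c.shape[0],502:502+c.shape[1]]=c
cv2.imwrite('pics/crop1.png',o[:,:,::-1])
E
```

```text
yellow (241, 242, 23, 23) [428.7  51.1] [39.1 39.6] 62.5
yellow (200, 246, 18, 14) [432.6 148.6] [38.4 29. ] 88.5
yellow (200, 261, 18, 3) [411.5 148.7] [38.1  4.4] 88.5
green (164, 165, 25, 38) [609.1 241.1] [89.  54.1] 6.1
red (238, 155, 26, 37) [629.1  56.4] [89.1 53.6] 6.2
red (261, 149, 8, 43) [636.1  21. ] [107.8   6.7] 6.4
orange (370, 242, 14, 13) [ 429.2 -215.2] [28.1 25.3] 88.4
ring (350, 238, 21, 21) [ 443.7 -193.9] [23.  62.8] 42.6
side or (224, 271, 20, 34)
```

View pics/crop1.png

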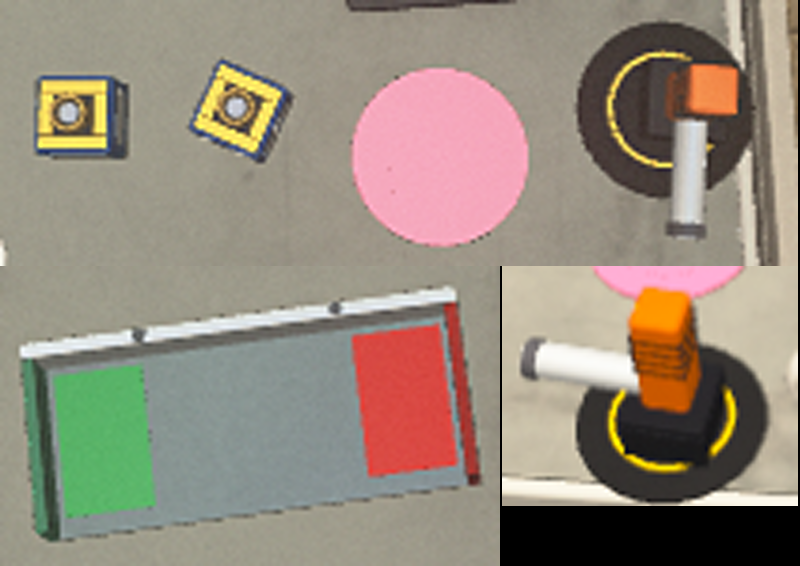

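Two canisters: A at (0.428, 0.149), yaw -1.5°, and B at (0.429, 0.051), yaw about -27.5°. Their collars measure 39 mm against the 40 mm given. The gauge grip is at (0.429, -0.215) and the tray yaw is 6.2°.

```bash
python3 -m pendant '[{"spin":1},{"spin":1},{"spin":1},{"spin":1},{"spin":1},{"spin":1},{"spin":0.35},{}]' 40
cat >> h.py <<'E'
def go(x,y,z,yaw=None):
    s=env.get_obs(); p=s['tool_pos']; ps=np.radians(s['tool_rot'][2]); d=np.array([x,y,z])-p
    if yaw is not None: print('spin tot',round(-(yaw-s['tool_rot'][2])/4,2))
    tx=np.array([np.cos(ps),np.sin(ps)]); ty=np.array([np.sin(ps),-np.cos(ps)])
    print('tool',np.round(p,4),'rot',np.round(s['tool_rot'],2),'units tx %.2f ty %.2f tz %.2f'%(tx@d[:2]/.05,ty@d[:2]/.05,-d[2]/.05),'F',np.round(s['force'],1),'grip',round(s['grip_width'],4),s['time_s'])
E
python3 -c "
from m import *
print('mat',onz('top',364.7,253.9,.004),'mug',onz('top',361,190,.09),'handle',onz('top',370,222,.05))
# side check of grip top
print(proj('side',[.429,-.215,.109]))
go(.428,-.215,.17,-1.6)"
```

```text
mat [ 0.42391343 -0.21022269  0.004     ] mug [ 0.55953129 -0.19396753  0.09      ] handle [ 0.49311577 -0.21773612  0.05      ]
[232.32951214 274.74936355]
spin tot 6.34
tool [ 0.2617 -0.5945  0.2386] rot [-1.7991e+02  1.0000e-02  2.3770e+01] units tx 6.10 ty -5.61 tz 1.37 F [ 0.4 -0.1 -1. ] grip 0.0871 0.1invalid input at $[0]: expected keys tx, ty, tz, spin, claw
```

```bash
python3 -m pendant '[{"tx":0,"ty":0,"tz":0,"spin":1,"claw":0},{"tx":0,"ty":0,"tz":0,"spin":1,"claw":0},{"tx":0,"ty":0,"tz":0,"spin":1,"claw":0},{"tx":0,"ty":0,"tz":0,"spin":1,"claw":0},{"tx":0,"ty":0,"tz":0,"spin":1,"claw":0},{"tx":0,"ty":0,"tz":0,"spin":1,"claw":0},{"tx":0,"ty":0,"tz":0,"spin":0.35,"claw":0},{"tx":0,"ty":0,"tz":0,"spin":0,"claw":0}]' 40; python3 -c "
from h import *
go(.428,-.215,.17,-1.6)"
```

```text
time_s: 1.1
tool_pos: [0.2619, -0.5947, 0.2393]
tool_rot: [-180.0, 0.0, -1.6]
force: [-0.3, 0.5, 0.8]
grip_width: 0.0871
grasp_force: 0.0
spin tot 0.0
tool [ 0.2619 -0.5947  0.2393] rot [-1.7998e+02  1.0000e-02 -1.5800e+00] units tx 3.11 ty -7.68 tz 1.39 F [-0.3  0.5  0.8] grip 0.0871 1.1
```

```bash
python3 -m pendant '[{"tx":0.39,"ty":-0.96,"tz":0.1,"spin":0,"claw":0},{"tx":0.39,"ty":-0.96,"tz":0.1,"spin":0,"claw":0},{"tx":0.39,"ty":-0.96,"tz":0.1,"spin":0,"claw":0},{"tx":0.39,"ty":-0.96,"tz":0.1,"spin":0,"claw":0},{"tx":0.39,"ty":-0.96,"tz":0.1,"spin":0,"claw":0},{"tx":0.39,"ty":-0.96,"tz":0.2,"spin":0,"claw":0},{"tx":0.39,"ty":-0.96,"tz":0.3,"spin":0,"claw":0},{"tx":0.39,"ty":-0.96,"tz":0.35,"spin":0,"claw":0},{"tx":0,"ty":0,"tz":0,"spin":0,"claw":0}]'; python3 -c "
from h import *
snap('side','s1')
go(.428,-.215,.087,-1.6)"
```

```text
time_s: 2.22
tool_pos: [0.4297, -0.2107, 0.171]
tool_rot: [-179.9, 0.1, -1.1]
force: [-0.3, -1.2, -0.3]
grip_width: 0.0869
grasp_force: 0.0
spin tot 0.06
tool [ 0.4291 -0.2137  0.1717] rot [-1.80e+02  5.00e-02 -1.34e+00] units tx -0.02 ty 0.03 tz 1.69 F [ 0.  -0.6  0.7] grip 0.0872 2.275
```

View pics/s1.png

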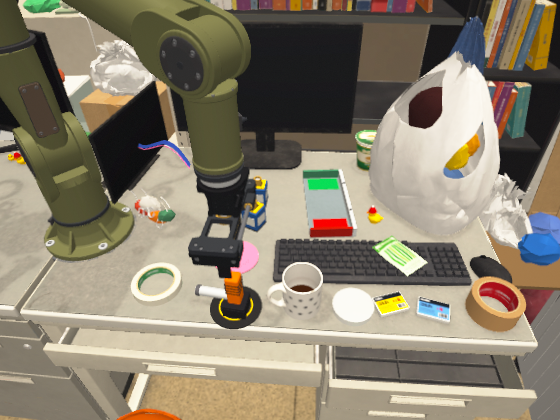

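The gripper is centred over the orange grip (side view, pixel 233,275). I'll descend and close.

```bash
python3 -m pendant '[{"tx":0,"ty":0,"tz":0.43,"spin":0,"claw":0},{"tx":0,"ty":0,"tz":0.42,"spin":0,"claw":0},{"tx":0,"ty":0,"tz":0.42,"spin":0,"claw":0},{"tx":0,"ty":0,"tz":0.42,"spin":0,"claw":0},{"tx":0,"ty":0,"tz":0,"spin":0,"claw":0},{"tx":0,"ty":0,"tz":0,"spin":0,"claw":1},{"tx":0,"ty":0,"tz":0,"spin":0,"claw":1},{"tx":0,"ty":0,"tz":0,"spin":0,"claw":1},{"tx":0,"ty":0,"tz":0,"spin":0,"claw":1},{"tx":0,"ty":0,"tz":0,"spin":0,"claw":1}]' 40;python3 -m pendant '[{"tx":0,"ty":0,"tz":0,"spin":0,"claw":1},{"tx":0,"ty":0,"tz":-0.4,"spin":0,"claw":1},{"tx":0,"ty":0,"tz":-0.8,"spin":0,"claw":1},{"tx":0,"ty":0,"tz":-0.8,"spin":0,"claw":1},{"tx":0,"ty":0,"tz":-0.8,"spin":0,"claw":1},{"tx":0,"ty":0,"tz":0,"spin":0,"claw":1},{"tx":0,"ty":0,"tz":0,"spin":0,"claw":1}]'; python3 -c "
from h import *
snap('top','t2');snap('side','s2')
go(.428,.051,.225,-1.6)"
```

```text
time_s: 3.52
tool_pos: [0.4288, -0.2155, 0.0877]
tool_rot: [180.0, -0.0, -1.6]
force: [-0.7, 0.2, 0.4]
grip_width: 0.0449
grasp_force: 0.0
time_s: 4.4
tool_pos: [0.4281, -0.2152, 0.2263]
tool_rot: [-180.0, 0.1, -1.6]
force: [-0.4, -0.2, -2.4]
grip_width: 0.0273
grasp_force: 39.8
spin tot -0.01
tool [ 0.4277 -0.215   0.2257] rot [-179.91    0.18   -1.63] units tx -0.15 ty -5.32 tz 0.01 F [-0.3  0.2 -2.1] grip 0.0275 4.5
```

View pics/t2.png

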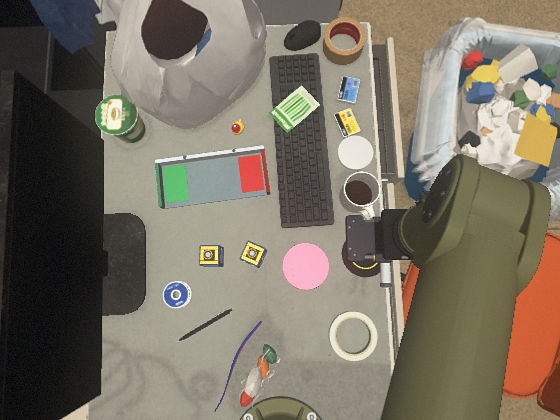

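The gauge is lifted with its barrel showing at (386,275). The fingers finished closing as the lift began, so I'll check the grip height in the side view.

Run:
```python
from m import *
im=cv2.imread('pics/side2.png') if 0 else cv2.imread('pics/s2.png')
p=env.get_obs()['tool_pos']
# expected barrel axis end & rim corners if rim is 85 mm below grasp point
for dz in (0,.01,.02):
    r=p[2]+.002-.085-dz
    print(dz,'barrel end',proj('side',[p[0]-.083,p[1]+.002,r+.044]),'front skirt low',proj('side',[p[0],p[1]-.024,r]), 'grip/skirt front', proj('side',[p[0],p[1]-.014,r+.033]))
cv2.imwrite('pics/s2c.png',cv2.resize(im[180:310,170:290],None,fx=4.5,fy=4.5,interpolation=cv2.INTER_CUBIC))
```

```text
0 barrel end [182.73862946 243.08379658] front skirt low [227.52752723 272.64268946] grip/skirt front [226.69399144 256.11525096]
0.01 barrel end [183.70266424 246.97571448] front skirt low [228.08642597 276.24976442] grip/skirt front [227.2697075  259.94968593]
0.02 barrel end [184.6501612  250.79697012] front skirt low [228.63558127 279.79079992] grip/skirt front [227.83526521 263.71291419]
```

View pics/s2c.png

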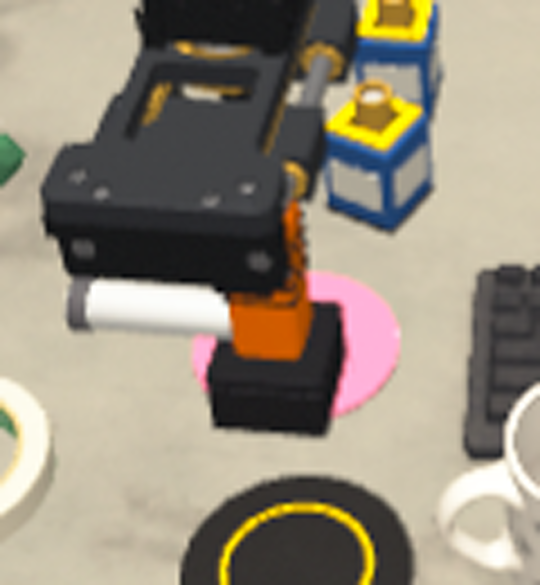

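The rim sits about 10 mm lower in the hand than nominal (TCP − 93 mm), so full home is expected at TCP z ≈ 0.153. Next is can B.

```bash
python3 -m pendant '[{"tx":-0.02,"ty":-0.6,"tz":0,"spin":0,"claw":1},{"tx":-0.02,"ty":-0.88,"tz":0,"spin":0,"claw":1},{"tx":-0.03,"ty":-0.88,"tz":0,"spin":0,"claw":1},{"tx":-0.03,"ty":-0.88,"tz":0,"spin":0,"claw":1},{"tx":-0.02,"ty":-0.88,"tz":0,"spin":0,"claw":1},{"tx":-0.02,"ty":-0.8,"tz":0,"spin":0,"claw":1},{"tx":0,"ty":-0.4,"tz":0,"spin":0,"claw":1},{"tx":0,"ty":0,"tz":0,"spin":0,"claw":1},{"tx":0,"ty":0,"tz":0,"spin":0,"claw":1}]'
python3 - <<'E'
from m import *
im=snap('top','t3'); sd=snap('side','s3')
go(.428,.051,.18,-1.6)
a=cv2.resize(im[200:310,180:320],None,fx=2.85,fy=2.85,interpolation=cv2.INTER_CUBIC)
b=cv2.resize(sd[110:250,200:340],None,fx=2.85,fy=2.85,interpolation=cv2.INTER_CUBIC)
o=np.zeros((400,800,3),np.uint8); o[:a.shape[0],:a.shape[1]]=a; o[:b.shape[0],400:400+b.shape[1]]=b
cv2.imwrite('pics/c3.png',o[:,:,::-1])
E
```

```text
time_s: 5.62
tool_pos: [0.429, 0.0493, 0.2268]
tool_rot: [180.0, 0.1, -1.7]
force: [0.1, -0.3, -1.9]
grip_width: 0.0276
grasp_force: 39.8
spin tot -0.04
tool [0.4292 0.0491 0.2271] rot [ 1.7999e+02  5.0000e-02 -1.7600e+00] units tx -0.03 ty -0.04 tz 0.94 F [ 0.7 -0.2 -0.5] grip 0.0278 5.725
```

View pics/c3.png

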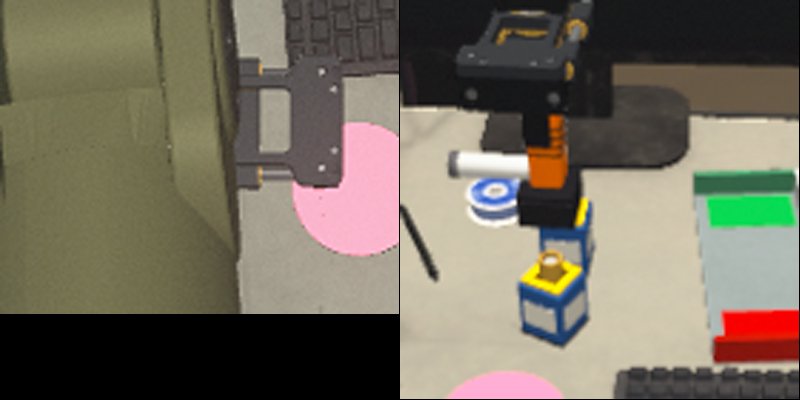

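Run:
```python
from m import *
print('stem pred',proj('side',[.4287,.0511,.082]),'seen 252.6,202')
print('rim front pred',proj('side',[.4292,.049-.024,.2271-.093]),'seen 252.3,188.6', 'd/dx', proj('side',[.4392,.025,.134])-proj('side',[.4292,.025,.134]))
```

```text
stem pred [252.40662129 200.30687704] seen 252.6,202
rim front pred [249.74587469 189.85521274] seen 252.3,188.6 d/dx [4.18977259 0.16828352]
```

```bash
python3 -m pendant '[{"tx":-0.06,"ty":-0.04,"tz":0.2,"spin":0,"claw":1},{"tx":0,"ty":0,"tz":0.3,"spin":0,"claw":1},{"tx":0,"ty":0,"tz":0.3,"spin":0,"claw":1},{"tx":0,"ty":0,"tz":0.1,"spin":0,"claw":1},{"tx":0,"ty":0,"tz":0,"spin":0,"claw":1},{"tx":0,"ty":0,"tz":0,"spin":0,"claw":1}]'
python3 - <<'E'
from m import *
sd=snap('side','s4')
go(.4262,.051,.165,-1.6)
b=cv2.resize(sd[130:230,200:310],None,fx=6,fy=6,interpolation=cv2.INTER_CUBIC)
cv2.imwrite('pics/c4.png',b[:,:,::-1])
E
```

```text
time_s: 6.48
tool_pos: [0.4268, 0.0527, 0.1829]
tool_rot: [-180.0, -0.0, -1.6]
force: [-1.2, -0.1, -1.9]
grip_width: 0.0279
grasp_force: 39.8
spin tot -0.01
tool [0.4269 0.0527 0.183 ] rot [ 1.80e+02 -5.00e-02 -1.63e+00] units tx -0.01 ty 0.04 tz 0.36 F [ 0.2  0.1 -1.4] grip 0.0278 6.525
```

View pics/c4.png

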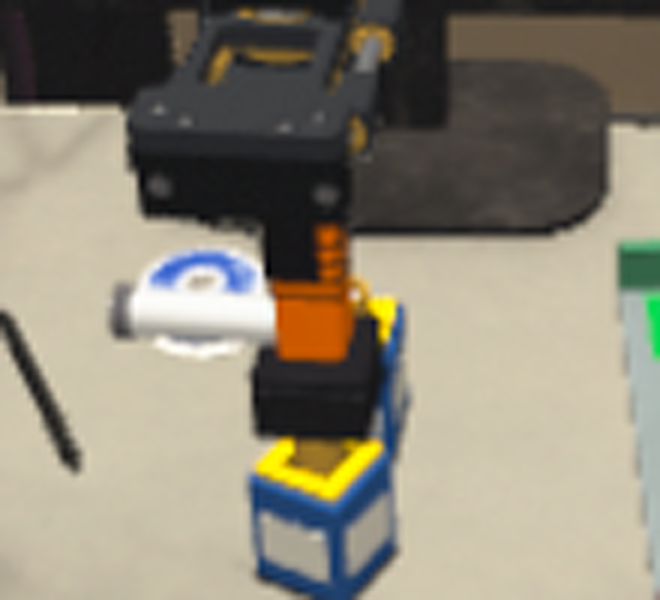

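Stem (pixel 322) and skirt (252–378) are aligned. Pressing down.

```bash
python3 -m pendant '[{"tx":0,"ty":0.03,"tz":0.12,"spin":0,"claw":1},{"tx":0,"ty":0,"tz":0.12,"spin":0,"claw":1},{"tx":0,"ty":0,"tz":0.08,"spin":0,"claw":1},{"tx":0,"ty":0,"tz":0.08,"spin":0,"claw":1},{"tx":0,"ty":0,"tz":0.08,"spin":0,"claw":1},{"tx":0,"ty":0,"tz":0.04,"spin":0,"claw":1},{"tx":0,"ty":0,"tz":0,"spin":0,"claw":1},{"tx":0,"ty":0,"tz":0,"spin":0,"claw":1}]';python3 -m pendant '[{"tx":0,"ty":0,"tz":0.04,"spin":0,"claw":1},{"tx":0,"ty":0,"tz":0.02,"spin":0,"claw":1},{"tx":0,"ty":0,"tz":0,"spin":0,"claw":1},{"tx":0,"ty":0,"tz":0,"spin":0,"claw":1}]'
```

```text
time_s: 7.52
tool_pos: [0.4265, 0.051, 0.1567]
tool_rot: [180.0, -0.0, -1.6]
force: [-1.7, -1.3, 4.3]
grip_width: 0.0279
grasp_force: 39.8
time_s: 8.02
tool_pos: [0.4268, 0.0511, 0.1543]
tool_rot: [180.0, -0.0, -1.6]
force: [-1.6, -2.1, 9.6]
grip_width: 0.0277
grasp_force: 39.8
```

```bash
python3 -m pendant '[{"tx":0,"ty":0,"tz":0.04,"spin":0,"claw":1},{"tx":0,"ty":0,"tz":0.0,"spin":0,"claw":1},{"tx":0,"ty":0,"tz":0,"spin":0,"claw":1}]';python3 -m pendant '[{"tx":0,"ty":0,"tz":0.04,"spin":0,"claw":1},{"tx":0,"ty":0,"tz":0.0,"spin":0,"claw":1},{"tx":0,"ty":0,"tz":0,"spin":0,"claw":1}]'
```

```text
time_s: 8.4
tool_pos: [0.4278, 0.0508, 0.154]
tool_rot: [179.9, -0.2, -1.7]
force: [-4.4, -2.4, 19.2]
grip_width: 0.0281
grasp_force: 40.0
time_s: 8.78
tool_pos: [0.4289, 0.0507, 0.1539]
tool_rot: [179.9, -0.3, -1.7]
force: [-7.3, -3.0, 29.5]
grip_width: 0.0278
grasp_force: 40.0
```

Hard stop at TCP z 0.154, so the gauge is home. Reading the rod.

```bash
cat > rd.py <<'E'
from m import *
import sys
sd=snap('side','rd_'+sys.argv[1]); p=env.get_obs()['tool_pos']
for r in (0,.004,.014,.024): print(r,proj('side',[p[0]+.002-.083-r,p[1]+.002,.104]))
u,v=proj('side',[p[0]-.07,p[1],.1]).astype(int)
cv2.imwrite(f'pics/rdc_{sys.argv[1]}.png',cv2.resize(sd[v-40:v+60,u-40:u+70],None,fx=6,fy=6,interpolation=cv2.INTER_CUBIC)[:,:,::-1]); print('crop origin',u-40,v-40)
E
python3 rd.py B
```

```text
0 [219.75825107 191.59641895]
0.004 [218.17612935 191.5324066 ]
0.014 [214.22563669 191.37264897]
0.024 [210.2820865  191.21328414]
crop origin 184 153
```

View pics/rdc_B.png

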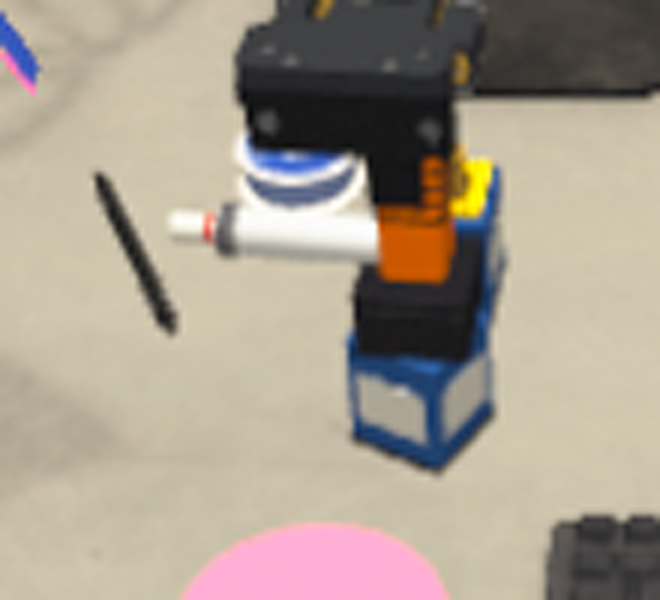

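B shows the red ring at (208,229), with the rod about 20 mm out, so B is ready. Now lift and go to A.

```bash
python3 -m pendant '[{"tx":0,"ty":0,"tz":-0.2,"spin":0,"claw":1},{"tx":0,"ty":0,"tz":-0.3,"spin":0,"claw":1},{"tx":0,"ty":0,"tz":-0.5,"spin":0,"claw":1},{"tx":0,"ty":0,"tz":-0.5,"spin":0,"claw":1},{"tx":0,"ty":-0.6,"tz":0,"spin":0,"claw":1},{"tx":0,"ty":-0.8,"tz":0,"spin":0,"claw":1},{"tx":0,"ty":-0.5,"tz":0,"spin":0,"claw":1},{"tx":0,"ty":0,"tz":0,"spin":0,"claw":1},{"tx":0,"ty":0,"tz":0,"spin":0,"claw":1}]'
python3 - <<'E'
from m import *
sd=snap('side','s5')
go(.426,.1487,.185,-1.6)
print('stem pred',proj('side',[.4285,.1487,.082]))
b=cv2.resize(sd[110:210,200:310],None,fx=6,fy=6,interpolation=cv2.INTER_CUBIC)
cv2.imwrite('pics/c5.png',b[:,:,::-1])
E
```

```text
time_s: 9.95
tool_pos: [0.4287, 0.1453, 0.224]
tool_rot: [180.0, 0.1, -1.7]
force: [0.1, -1.3, -1.7]
grip_width: 0.0274
grasp_force: 40.0
spin tot -0.03
tool [0.4289 0.145  0.2241] rot [ 1.7997e+02  7.0000e-02 -1.7200e+00] units tx -0.06 ty -0.07 tz 0.78 F [-0.3  0.6 -2.5] grip 0.0275 10.0
stem pred [257.41985785 177.97912992]
```

View pics/c5.png

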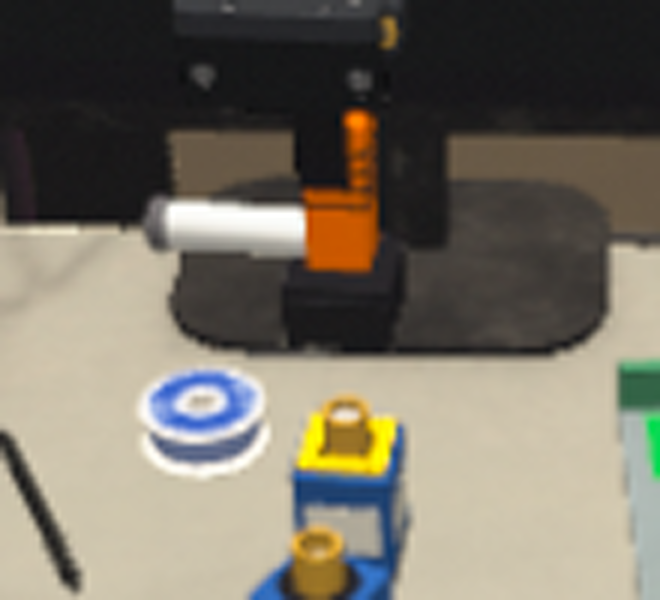

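A's stem at (257.8,178) is where I predicted, and B's collar is flush. Pressing A.

```bash
python3 -m pendant '[{"tx":-0.06,"ty":-0.07,"tz":0.2,"spin":0,"claw":1},{"tx":0,"ty":0,"tz":0.3,"spin":0,"claw":1},{"tx":0,"ty":0,"tz":0.25,"spin":0,"claw":1},{"tx":0,"ty":0,"tz":0,"spin":0,"claw":1},{"tx":0,"ty":0,"tz":0,"spin":0,"claw":1}]'; python3 -c "
from h import *
go(.426,.1487,.154,-1.6)"
```

```text
time_s: 10.62
tool_pos: [0.4264, 0.1498, 0.1871]
tool_rot: [-180.0, -0.0, -1.6]
force: [0.2, 0.5, -2.3]
grip_width: 0.0278
grasp_force: 40.0
spin tot -0.01
tool [0.4264 0.1498 0.1871] rot [-1.7999e+02 -1.0000e-02 -1.6300e+00] units tx -0.01 ty 0.02 tz 0.66 F [ 0.2  0.5 -2.3] grip 0.0278 10.625
```

```bash
python3 -m pendant '[{"tx":0,"ty":0.02,"tz":0.12,"spin":0,"claw":1},{"tx":0,"ty":0,"tz":0.12,"spin":0,"claw":1},{"tx":0,"ty":0,"tz":0.1,"spin":0,"claw":1},{"tx":0,"ty":0,"tz":0.1,"spin":0,"claw":1},{"tx":0,"ty":0,"tz":0.1,"spin":0,"claw":1},{"tx":0,"ty":0,"tz":0.08,"spin":0,"claw":1},{"tx":0,"ty":0,"tz":0.04,"spin":0,"claw":1},{"tx":0,"ty":0,"tz":0,"spin":0,"claw":1},{"tx":0,"ty":0,"tz":0,"spin":0,"claw":1}]';python3 -m pendant '[{"tx":0,"ty":0,"tz":0.06,"spin":0,"claw":1},{"tx":0,"ty":0,"tz":0.0,"spin":0,"claw":1},{"tx":0,"ty":0,"tz":0,"spin":0,"claw":1}]';python3 -m pendant '[{"tx":0,"ty":0,"tz":0.04,"spin":0,"claw":1},{"tx":0,"ty":0,"tz":0.0,"spin":0,"claw":1},{"tx":0,"ty":0,"tz":0,"spin":0,"claw":1}]'; python3 rd.py A
```

```text
time_s: 11.75
tool_pos: [0.4263, 0.1487, 0.1542]
tool_rot: [180.0, -0.0, -1.6]
force: [-1.3, -0.5, 3.9]
grip_width: 0.0278
grasp_force: 40.0
time_s: 12.12
tool_pos: [0.4278, 0.149, 0.154]
tool_rot: [180.0, -0.2, -1.6]
force: [-5.4, -2.8, 22.1]
grip_width: 0.0276
grasp_force: 40.0
time_s: 12.5
tool_pos: [0.4292, 0.1492, 0.1539]
tool_rot: [179.9, -0.4, -1.6]
force: [-6.2, -3.5, 33.3]
grip_width: 0.028
grasp_force: 40.0
0 [227.47858595 169.61702766]
0.004 [226.01104523 169.56398951]
0.014 [222.34621201 169.43172475]
0.024 [218.68717491 169.2999336 ]
crop origin 191 131
```

View pics/rdc_A.png

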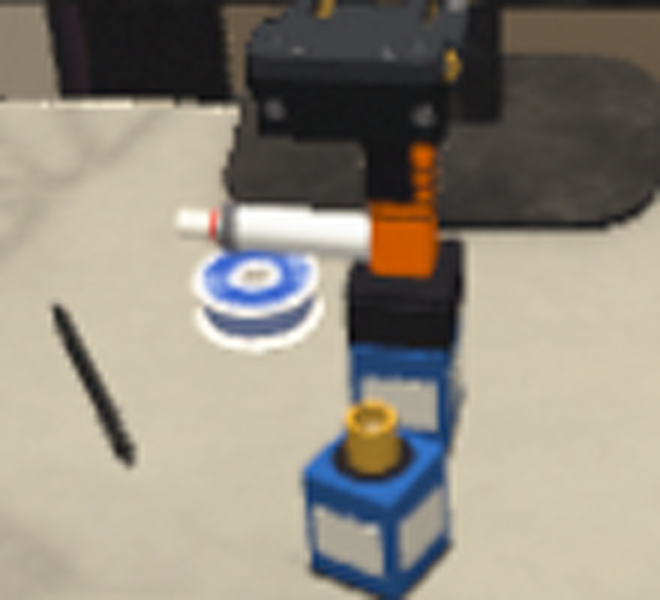

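A shows the ring at (213,226), rod about 20 mm out, so it is ready too. Both go to the green end. I'll return the gauge to the black mat at (0.424, -0.210).

```bash
python3 -m pendant '[{"tx":0,"ty":0,"tz":-0.2,"spin":0,"claw":1},{"tx":0,"ty":0,"tz":-0.3,"spin":0,"claw":1},{"tx":0,"ty":0,"tz":-0.5,"spin":0,"claw":1},{"tx":0,"ty":0,"tz":-0.6,"spin":0,"claw":1},{"tx":0,"ty":0.5,"tz":0,"spin":0,"claw":1},{"tx":0,"ty":0.9,"tz":0,"spin":0,"claw":1},{"tx":0,"ty":0.9,"tz":0,"spin":0,"claw":1},{"tx":0,"ty":0.9,"tz":0,"spin":0,"claw":1},{"tx":0,"ty":0.9,"tz":0,"spin":0,"claw":1}]';python3 -m pendant '[{"tx":-0.02,"ty":0.9,"tz":0,"spin":0,"claw":1},{"tx":-0.02,"ty":0.9,"tz":0,"spin":0,"claw":1},{"tx":-0.01,"ty":0.9,"tz":0,"spin":0,"claw":1},{"tx":-0.01,"ty":0.4,"tz":0,"spin":0,"claw":1},{"tx":0,"ty":0,"tz":0,"spin":0,"claw":1},{"tx":0,"ty":0,"tz":0,"spin":0,"claw":1}]'; python3 -c "
from m import *
snap('top','t6')
go(.423,-.2105,.098,-1.6)"
```

```text
time_s: 13.68
tool_pos: [0.4196, -0.0574, 0.2286]
tool_rot: [-180.0, 0.1, -1.6]
force: [0.2, -0.3, -1.5]
grip_width: 0.0276
grasp_force: 40.0
time_s: 14.42
tool_pos: [0.4133, -0.209, 0.2288]
tool_rot: [-179.9, 0.0, -1.5]
force: [0.2, 1.4, -1.4]
grip_width: 0.0278
grasp_force: 40.0
spin tot 0.03
tool [ 0.4133 -0.209   0.229 ] rot [-1.7996e+02  1.0000e-02 -1.4700e+00] units tx 0.19 ty 0.03 tz 2.62 F [-0.1  0.6 -0.7] grip 0.0279 14.475
```

```bash
python3 -m pendant '[{"tx":0.1,"ty":0.02,"tz":0.4,"spin":0,"claw":1},{"tx":0.09,"ty":0.01,"tz":0.6,"spin":0,"claw":1},{"tx":0,"ty":0,"tz":0.7,"spin":0,"claw":1},{"tx":0,"ty":0,"tz":0.5,"spin":0,"claw":1},{"tx":0,"ty":0,"tz":0.2,"spin":0,"claw":1},{"tx":0,"ty":0,"tz":0.1,"spin":0,"claw":1},{"tx":0,"ty":0,"tz":0,"spin":0,"claw":1},{"tx":0,"ty":0,"tz":0,"spin":0,"claw":1}]'; python3 -c "
from m import *
go(.423,-.2105,.098,-1.6)"
```

```text
time_s: 15.48
tool_pos: [0.4231, -0.2131, 0.105]
tool_rot: [179.9, -0.1, -1.6]
force: [0.2, 0.1, -2.2]
grip_width: 0.0276
grasp_force: 40.0
spin tot -0.01
tool [ 0.4231 -0.2131  0.105 ] rot [ 1.7995e+02 -9.0000e-02 -1.6300e+00] units tx -0.00 ty -0.05 tz 0.14 F [ 0.2  0.1 -2.2] grip 0.0276 15.475
```

```bash
python3 -m pendant '[{"tx":0,"ty":-0.04,"tz":0.06,"spin":0,"claw":1},{"tx":0,"ty":0,"tz":0.04,"spin":0,"claw":1},{"tx":0,"ty":0,"tz":0.03,"spin":0,"claw":1},{"tx":0,"ty":0,"tz":0.02,"spin":0,"claw":1},{"tx":0,"ty":0,"tz":0,"spin":0,"claw":1},{"tx":0,"ty":0,"tz":0,"spin":0,"claw":1}]'
```

```text
time_s: 16.23
tool_pos: [0.4226, -0.2109, 0.0982]
tool_rot: [180.0, 0.0, -1.6]
force: [-4.7, 1.4, 10.3]
grip_width: 0.028
grasp_force: 40.0
```

Seated (12 N). Release and rise.

```bash
python3 -m pendant '[{"tx":0,"ty":0,"tz":-0.02,"spin":0,"claw":1},{"tx":0,"ty":0,"tz":0,"spin":0,"claw":0},{"tx":0,"ty":0,"tz":0,"spin":0,"claw":0},{"tx":0,"ty":0,"tz":0,"spin":0,"claw":0},{"tx":0,"ty":0,"tz":0,"spin":0,"claw":0},{"tx":0,"ty":0,"tz":0,"spin":0,"claw":0},{"tx":0,"ty":0,"tz":-0.5,"spin":0,"claw":0},{"tx":0,"ty":0,"tz":-0.8,"spin":0,"claw":0},{"tx":0,"ty":0,"tz":-0.8,"spin":0,"claw":0},{"tx":0,"ty":0,"tz":0,"spin":0,"claw":0}]'
python3 - <<'E'
from m import *
im=snap('top','t7'); sd=snap('side','s7')
for c in blobs(im,(100,150,60),(125,255,255),100,(160,225,300,285)): print(cv2.boundingRect(c),*rectw('top',c,.06))
go(.428,.051,.2)
a=cv2.resize(im[140:300,150:290],None,fx=2.8,fy=2.8,interpolation=cv2.INTER_CUBIC)
b=cv2.resize(sd[200:340,180:320],None,fx=2.8,fy=2.8,interpolation=cv2.INTER_CUBIC)
o=np.zeros((450,800,3),np.uint8); o[:a.shape[0],:a.shape[1]]=a; o[:b.shape[0],400:400+b.shape[1]]=b
cv2.imwrite('pics/c7.png',o[:,:,::-1])
E
```

```text
time_s: 17.48
tool_pos: [0.4245, -0.2117, 0.206]
tool_rot: [179.8, -0.3, -1.6]
force: [0.6, -0.7, -0.2]
grip_width: 0.0869
grasp_force: 0.0
tool [ 0.4224 -0.2109  0.2025] rot [ 1.7997e+02 -1.0000e-02 -1.6400e+00] units tx -0.04 ty -5.24 tz 0.05 F [ 0.3  0.1 -1.2] grip 0.0873 17.575
```

View pics/c7.png

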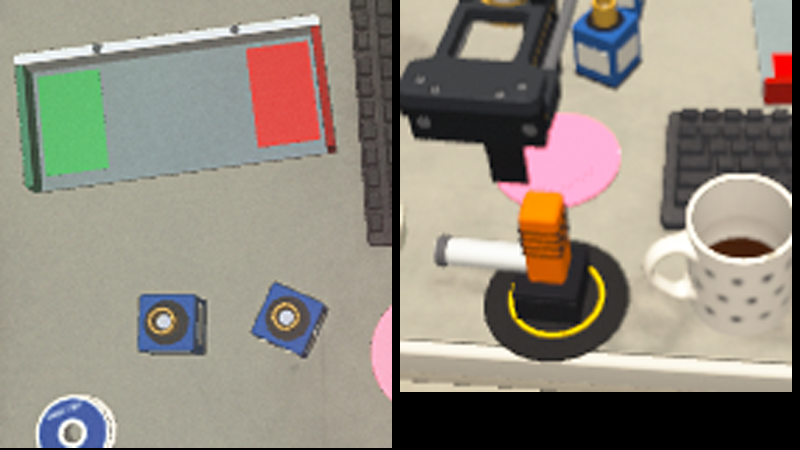

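The gauge is standing upright on its mat (side crop, pixel 545,260), and both collars are flush. Next I'll re-measure the canisters and get the tray frame.

Run:
```python
from m import *
im=cv2.imread('pics/t7.png')[:,:,::-1].copy()
for c in blobs(im,(95,90,50),(130,255,255),60,(180,225,275,275)): print('can',cv2.boundingRect(c),*rectw('top',c,.06))
# brass stem ring outline
for c in blobs(im,(8,110,110),(24,255,255),6,(180,225,275,275)): print('stem',cv2.boundingRect(c),*rectw('top',c,.082))
for c in blobs(im,(0,150,60),(7,255,255),60,(150,140,275,215)): print('red',cv2.boundingRect(c),*rectw('top',c,.03),*rectw('top',c,.004))
y=np.radians(6.2); X=np.array([np.cos(y),np.sin(y)]); Y=np.array([-np.sin(y),np.cos(y)])
for c in blobs(im,(0,150,60),(7,255,255),60,(150,140,275,215)):
    r=rectw('top',c,.03)
    if min(r[1])<12: print('origin from fence',r[0]+4*X+129*Y)
```

```text
can (199, 245, 21, 20) [428.4 148.1] [44.7 42.5] 88.5
can (240, 241, 25, 26) [428.6  51.3] [44.1 44.1] 64.6
stem (203, 250, 10, 10) [426.9 147.8] [20.  19.6] 88.5
stem (247, 248, 10, 10) [428.2  50.7] [20.2 18.4] 43.7
red (238, 155, 26, 37) [622.   54.5] [86.8 52.1] 6.2 [629.1  56.4] [89.1 53.6] 6.2
red (261, 149, 8, 43) [628.7  19.9] [104.6   6.5] 6.4 [635.9  20.9] [107.4   6.7] 6.4
origin from fence [618.74468697 148.57747178]
```

Tray origin (0.6187, 0.1486), yaw 6.3°, consistent from both the panels and the red fence. The canisters have not moved. Going to A.

```bash
python3 -m pendant '[{"tx":0,"ty":-0.6,"tz":0,"spin":0,"claw":0.2},{"tx":0,"ty":-0.9,"tz":0,"spin":0,"claw":0.2},{"tx":0,"ty":-0.9,"tz":0,"spin":0,"claw":0.2},{"tx":0,"ty":-0.9,"tz":0,"spin":0,"claw":0.2},{"tx":0,"ty":-0.9,"tz":0,"spin":0,"claw":0.2},{"tx":0,"ty":-0.9,"tz":0,"spin":0,"claw":0.2},{"tx":-0.03,"ty":-0.9,"tz":0,"spin":0,"claw":0.2},{"tx":-0.03,"ty":-0.8,"tz":0,"spin":0,"claw":0.2},{"tx":-0.03,"ty":-0.4,"tz":0.2,"spin":0,"claw":0.2},{"tx":0,"ty":0,"tz":0,"spin":0,"claw":0.2}]'; python3 -c "
from m import *
go(.4282,.148,.13,-1.5)"
```

```text
time_s: 18.82
tool_pos: [0.4266, 0.1501, 0.1908]
tool_rot: [180.0, 0.2, -1.4]
force: [0.1, -0.3, -0.9]
grip_width: 0.0696
grasp_force: 0.0
spin tot 0.02
tool [0.4266 0.1501 0.1908] rot [179.99   0.22  -1.43] units tx 0.03 ty 0.04 tz 1.22 F [ 0.1 -0.3 -0.9] grip 0.0696 18.825
```

```bash
python3 -m pendant '[{"tx":0.02,"ty":0.04,"tz":0.4,"spin":0,"claw":0.2},{"tx":0,"ty":0,"tz":0.6,"spin":0,"claw":0.2},{"tx":0,"ty":0,"tz":0.6,"spin":0,"claw":0.2},{"tx":0,"ty":0,"tz":0.6,"spin":0,"claw":0.2},{"tx":0,"ty":0,"tz":0.5,"spin":0,"claw":0.2},{"tx":0,"ty":0,"tz":0.3,"spin":0,"claw":0.2},{"tx":0,"ty":0,"tz":0,"spin":0,"claw":0.2},{"tx":0,"ty":0,"tz":0,"spin":0,"claw":0.2}]'; python3 -c "
from m import *
go(.4282,.148,.038,-1.5)"
```

```text
time_s: 19.82
tool_pos: [0.4299, 0.147, 0.0432]
tool_rot: [-180.0, -0.1, -1.7]
force: [-0.1, -0.1, -0.5]
grip_width: 0.0698
grasp_force: 0.0
spin tot -0.04
tool [0.4299 0.147  0.0432] rot [-1.80e+02 -7.00e-02 -1.65e+00] units tx -0.03 ty -0.02 tz 0.10 F [-0.1 -0.1 -0.5] grip 0.0698 19.825
```

```bash
python3 -m pendant '[{"tx":-0.03,"ty":0,"tz":0.08,"spin":0,"claw":0.2},{"tx":0,"ty":0,"tz":0,"spin":0,"claw":1},{"tx":0,"ty":0,"tz":0,"spin":0,"claw":1},{"tx":0,"ty":0,"tz":0,"spin":0,"claw":1},{"tx":0,"ty":0,"tz":0,"spin":0,"claw":1},{"tx":0,"ty":0,"tz":0,"spin":0,"claw":1},{"tx":0,"ty":0,"tz":-0.3,"spin":0,"claw":1},{"tx":0,"ty":0,"tz":-0.6,"spin":0,"claw":1},{"tx":0,"ty":0,"tz":-0.5,"spin":0,"claw":1},{"tx":0,"ty":0,"tz":0,"spin":0,"claw":1}]' 30; python3 -m pendant '[{"tx":0,"ty":0,"tz":0,"spin":-1,"claw":1},{"tx":0,"ty":0,"tz":0,"spin":-0.98,"claw":1},{"tx":0,"ty":0,"tz":0,"spin":0,"claw":1}]'
python3 - <<'E'
from h import *
y=np.radians(6.3); X=np.array([np.cos(y),np.sin(y)]); Y=np.array([-np.sin(y),np.cos(y)])
t=np.array([.6187,.1486])+.0*X+.066*Y
print(t); go(t[0],t[1],.10,6.3)
E
```

```text
time_s: 21.08
tool_pos: [0.4291, 0.1474, 0.1104]
tool_rot: [180.0, -0.3, -1.7]
force: [0.3, 0.4, -3.8]
grip_width: 0.0457
grasp_force: 30.0
time_s: 21.45
tool_pos: [0.4267, 0.1468, 0.1075]
tool_rot: [180.0, 0.1, 6.2]
force: [-0.4, -0.1, -4.6]
grip_width: 0.0457
grasp_force: 30.0
[0.61145754 0.21420142]
spin tot -0.01
tool [0.4267 0.1468 0.1075] rot [1.7998e+02 1.2000e-01 6.2500e+00] units tx 3.82 ty -0.94 tz 0.15 F [-0.4 -0.1 -4.6] grip 0.0457 21.45
```

```bash
python3 -m pendant '[{"tx":0.4,"ty":-0.1,"tz":0,"spin":0,"claw":1},{"tx":0.7,"ty":-0.17,"tz":0,"spin":0,"claw":1},{"tx":0.8,"ty":-0.2,"tz":0,"spin":0,"claw":1},{"tx":0.8,"ty":-0.2,"tz":0,"spin":0,"claw":1},{"tx":0.7,"ty":-0.17,"tz":0,"spin":0,"claw":1},{"tx":0.4,"ty":-0.1,"tz":0,"spin":0,"claw":1},{"tx":0,"ty":0,"tz":0,"spin":0,"claw":1},{"tx":0,"ty":0,"tz":0,"spin":0,"claw":1}]'; python3 -c "
from h import *
go(.6115,.2142,.046,6.3)"
```

```text
time_s: 22.45
tool_pos: [0.6101, 0.2144, 0.1075]
tool_rot: [180.0, 0.1, 6.3]
force: [0.2, -0.5, -3.4]
grip_width: 0.0459
grasp_force: 30.0
spin tot -0.01
tool [0.6101 0.2144 0.1075] rot [1.7997e+02 1.4000e-01 6.2700e+00] units tx 0.03 ty 0.01 tz 1.23 F [ 0.2 -0.5 -3.4] grip 0.0459 22.45
```

```bash
python3 -m pendant '[{"tx":0,"ty":0,"tz":0.5,"spin":0,"claw":1},{"tx":0,"ty":0,"tz":0.5,"spin":0,"claw":1},{"tx":0,"ty":0,"tz":0.2,"spin":0,"claw":1},{"tx":0,"ty":0,"tz":0.06,"spin":0,"claw":1},{"tx":0,"ty":0,"tz":0,"spin":0,"claw":1},{"tx":0,"ty":0,"tz":0,"spin":0,"claw":1}]'; python3 -c "
from h import *
go(.6115,.2142,.046,6.3)"
```

```text
time_s: 23.2
tool_pos: [0.612, 0.215, 0.0466]
tool_rot: [-180.0, -0.1, 6.3]
force: [-0.0, 0.2, -3.5]
grip_width: 0.0457
grasp_force: 30.0
spin tot -0.0
tool [0.612  0.215  0.0466] rot [-1.7999e+02 -9.0000e-02  6.2800e+00] units tx -0.01 ty 0.01 tz 0.01 F [-0.   0.2 -3.5] grip 0.0457 23.2
```

```bash
python3 -m pendant '[{"tx":0,"ty":0,"tz":0.04,"spin":0,"claw":1},{"tx":0.1,"ty":0,"tz":0,"spin":0,"claw":1},{"tx":0.2,"ty":0,"tz":0,"spin":0,"claw":1},{"tx":0.12,"ty":0,"tz":0,"spin":0,"claw":1},{"tx":0.06,"ty":0,"tz":0,"spin":0,"claw":1},{"tx":0,"ty":0,"tz":0,"spin":0,"claw":1},{"tx":0,"ty":0,"tz":0,"spin":0,"claw":1}]';  python3 -m pendant '[{"tx":0.06,"ty":0,"tz":0.0,"spin":0,"claw":1},{"tx":0.04,"ty":0,"tz":0,"spin":0,"claw":1},{"tx":0,"ty":0,"tz":0,"spin":0,"claw":1},{"tx":0,"ty":0,"tz":0,"spin":0,"claw":1}]'; python3 -c "
from h import *
go(.638,.217,.0435,6.3)"
```

```text
time_s: 24.08
tool_pos: [0.6349, 0.2174, 0.0434]
tool_rot: [180.0, 0.0, 6.3]
force: [0.2, -0.3, -3.2]
grip_width: 0.0458
grasp_force: 30.0
time_s: 24.58
tool_pos: [0.6388, 0.2178, 0.0431]
tool_rot: [180.0, 0.2, 6.3]
force: [-5.2, -1.0, -1.2]
grip_width: 0.0454
grasp_force: 30.0
spin tot 0.0
tool [0.6388 0.2178 0.0431] rot [1.7997e+02 1.6000e-01 6.3000e+00] units tx -0.02 ty 0.01 tz -0.01 F [-5.2 -1.  -1.2] grip 0.0454 24.575
```

Back-fence contact at tray x ≈ 27.6 mm (27 expected). Set it down, release, rise.

```bash
python3 -m pendant '[{"tx":-0.02,"ty":0,"tz":0.04,"spin":0,"claw":1},{"tx":0,"ty":0,"tz":0.02,"spin":0,"claw":1},{"tx":0,"ty":0,"tz":0,"spin":0,"claw":1}]';python3 -m pendant '[{"tx":0,"ty":0,"tz":0,"spin":0,"claw":0.3},{"tx":0,"ty":0,"tz":0,"spin":0,"claw":0.3},{"tx":0,"ty":0,"tz":0,"spin":0,"claw":0.3},{"tx":0,"ty":0,"tz":-0.5,"spin":0,"claw":0.3},{"tx":0,"ty":0,"tz":-0.8,"spin":0,"claw":0.3},{"tx":0,"ty":0,"tz":-0.2,"spin":0,"claw":0.3},{"tx":0,"ty":0,"tz":0,"spin":0,"claw":0.3}]'
python3 - <<'E'
from h import *
y=np.radians(6.3); X=np.array([np.cos(y),np.sin(y)]); Y=np.array([-np.sin(y),np.cos(y)])
t=np.array([.6187,.1486])+.027*X+.010*Y
print(t); go(t[0],t[1],.125,6.3)
E
```

```text
time_s: 24.95
tool_pos: [0.6388, 0.2178, 0.0427]
tool_rot: [179.9, 0.0, 6.3]
force: [-7.3, -3.2, 9.6]
grip_width: 0.0455
grasp_force: 30.0
time_s: 25.82
tool_pos: [0.6396, 0.2179, 0.116]
tool_rot: [180.0, -0.1, 6.3]
force: [-0.5, -0.7, -1.0]
grip_width: 0.061
grasp_force: 0.0
[0.6444396  0.16150244]
spin tot -0.0
tool [0.6396 0.2179 0.116 ] rot [ 1.80e+02 -8.00e-02  6.28e+00] units tx -0.03 ty 1.13 tz -0.18 F [-0.5 -0.7 -1. ] grip 0.061 25.825
```

```bash
python3 -m pendant '[{"tx":-0.02,"ty":0.4,"tz":-0.1,"spin":0,"claw":0.3},{"tx":0,"ty":0.5,"tz":0,"spin":0,"claw":1},{"tx":0,"ty":0.25,"tz":0,"spin":0,"claw":1},{"tx":0,"ty":0,"tz":0,"spin":0,"claw":1},{"tx":0,"ty":0,"tz":0,"spin":0,"claw":1},{"tx":0,"ty":0,"tz":0.4,"spin":0,"claw":1},{"tx":0,"ty":0,"tz":0.5,"spin":0,"claw":1},{"tx":0,"ty":0,"tz":0.4,"spin":0,"claw":1},{"tx":0,"ty":0,"tz":0.2,"spin":0,"claw":1},{"tx":0,"ty":0,"tz":0,"spin":0,"claw":1}]' 30
python3 - <<'E'
from m import *
y=np.radians(6.3); X=np.array([np.cos(y),np.sin(y)]); Y=np.array([-np.sin(y),np.cos(y)])
t=np.array([.6187,.1486])+.027*X+.064*Y
print(t); go(t[0],t[1],.043,6.3)
snap('side','s8')
E
```

```text
time_s: 27.08
tool_pos: [0.6439, 0.1606, 0.0445]
tool_rot: [180.0, 0.1, 6.3]
force: [-0.4, -0.5, 0.4]
grip_width: 0.0004
grasp_force: 0.0
[0.63851395 0.21517633]
spin tot 0.0
tool [0.6439 0.1606 0.0445] rot [1.80e+02 1.00e-01 6.31e+00] units tx 0.01 ty -1.10 tz 0.03 F [-0.4 -0.5  0.4] grip 0.0004 27.075
```

View pics/s8.png

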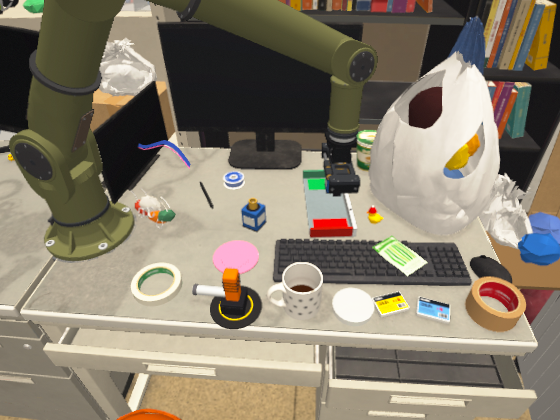

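A can stands behind the gripper at (340,180), and B and the gauge are undisturbed. Pushing A to the green fence.

```bash
python3 -m pendant '[{"tx":0,"ty":-0.1,"tz":0.03,"spin":0,"claw":1},{"tx":0,"ty":-0.12,"tz":0,"spin":0,"claw":1},{"tx":0,"ty":-0.12,"tz":0,"spin":0,"claw":1},{"tx":0,"ty":-0.12,"tz":0,"spin":0,"claw":1},{"tx":0,"ty":-0.12,"tz":0,"spin":0,"claw":1},{"tx":0,"ty":-0.12,"tz":0,"spin":0,"claw":1},{"tx":0,"ty":-0.12,"tz":0,"spin":0,"claw":1},{"tx":0,"ty":-0.08,"tz":0,"spin":0,"claw":1},{"tx":0,"ty":-0.06,"tz":0,"spin":0,"claw":1},{"tx":0,"ty":0,"tz":0,"spin":0,"claw":1}]';python3 -m pendant '[{"tx":0,"ty":-0.04,"tz":0,"spin":0,"claw":1},{"tx":0,"ty":-0.04,"tz":0,"spin":0,"claw":1},{"tx":0,"ty":0,"tz":0,"spin":0,"claw":1},{"tx":0,"ty":0,"tz":0,"spin":0,"claw":1}]';python3 -m pendant '[{"tx":0,"ty":-0.06,"tz":0,"spin":0,"claw":1},{"tx":0,"ty":-0.0,"tz":0,"spin":0,"claw":1},{"tx":0,"ty":0,"tz":0,"spin":0,"claw":1}]'; python3 -c "
from h import *
go(.6385,.2152,.043,6.3)"
```

```text
time_s: 28.38
tool_pos: [0.6394, 0.2088, 0.0441]
tool_rot: [-180.0, -0.0, 6.3]
force: [0.1, -2.0, 3.1]
grip_width: 0.0004
grasp_force: 1.2
time_s: 28.88
tool_pos: [0.6387, 0.2126, 0.0439]
tool_rot: [-180.0, -0.0, 6.3]
force: [0.4, -1.0, 2.3]
grip_width: 0.0005
grasp_force: 1.0
time_s: 29.25
tool_pos: [0.6383, 0.2156, 0.0439]
tool_rot: [-180.0, 0.0, 6.3]
force: [0.4, -0.9, 1.9]
grip_width: 0.0008
grasp_force: 0.9
spin tot 0.0
tool [0.6383 0.2156 0.0439] rot [-1.7998e+02  1.0000e-02  6.3000e+00] units tx 0.00 ty 0.01 tz 0.02 F [ 0.4 -0.9  1.9] grip 0.0008 29.25
```

```bash
for i in 1; do python3 -m pendant '[{"tx":0,"ty":-0.04,"tz":0,"spin":0,"claw":1},{"tx":0,"ty":-0.04,"tz":0,"spin":0,"claw":1},{"tx":0,"ty":0,"tz":0,"spin":0,"claw":1}]'; python3 -m pendant '[{"tx":0,"ty":-0.04,"tz":0,"spin":0,"claw":1},{"tx":0,"ty":-0.0,"tz":0,"spin":0,"claw":1},{"tx":0,"ty":0,"tz":0,"spin":0,"claw":1}]'; done
```

```text
time_s: 29.62
tool_pos: [0.6382, 0.2178, 0.044]
tool_rot: [179.9, 0.0, 6.2]
force: [0.2, -5.5, 3.6]
grip_width: 0.0003
grasp_force: 2.7
time_s: 30.0
tool_pos: [0.6382, 0.2178, 0.044]
tool_rot: [179.7, 0.1, 6.2]
force: [-0.2, -7.6, 4.2]
grip_width: 0.0005
grasp_force: 4.4
```

```bash
python3 -m pendant '[{"tx":0,"ty":-0.06,"tz":0,"spin":0,"claw":1},{"tx":0,"ty":0,"tz":0,"spin":0,"claw":1},{"tx":0,"ty":0.25,"tz":0,"spin":0,"claw":1},{"tx":0,"ty":0.1,"tz":-0.4,"spin":0,"claw":1},{"tx":0,"ty":0,"tz":-0.8,"spin":0,"claw":1},{"tx":0,"ty":0,"tz":-0.4,"spin":0,"claw":1},{"tx":0,"ty":0,"tz":0,"spin":0,"claw":1}]'
python3 - <<'E'
from h import *
y=np.radians(6.3); X=np.array([np.cos(y),np.sin(y)]); Y=np.array([-np.sin(y),np.cos(y)])
t=np.array([.6187,.1486])-.030*X+.102*Y
print(t); go(t[0],t[1],.043,6.3)
E
```

```text
time_s: 30.88
tool_pos: [0.6403, 0.2082, 0.1264]
tool_rot: [-179.9, -0.2, 6.3]
force: [-0.3, -0.2, 0.3]
grip_width: 0.0004
grasp_force: 0.0
[0.57768827 0.24669199]
spin tot 0.01
tool [0.6403 0.2082 0.1264] rot [-179.93   -0.23    6.34] units tx -1.16 ty -0.90 tz 1.67 F [-0.3 -0.2  0.3] grip 0.0004 30.875
```

```bash
python3 -m pendant '[{"tx":-0.6,"ty":0,"tz":0,"spin":0,"claw":1},{"tx":-0.56,"ty":-0.4,"tz":0,"spin":0,"claw":1},{"tx":0,"ty":-0.5,"tz":0,"spin":0,"claw":1},{"tx":0,"ty":0,"tz":0.4,"spin":0,"claw":1},{"tx":0,"ty":0,"tz":0.6,"spin":0,"claw":1},{"tx":0,"ty":0,"tz":0.5,"spin":0,"claw":1},{"tx":0,"ty":0,"tz":0.15,"spin":0,"claw":1},{"tx":0,"ty":0,"tz":0,"spin":0,"claw":1},{"tx":0,"ty":0,"tz":0,"spin":0,"claw":1}]'; python3 -m pendant '[{"tx":0.12,"ty":0,"tz":0,"spin":0,"claw":1},{"tx":0.12,"ty":0,"tz":0,"spin":0,"claw":1},{"tx":0.12,"ty":0,"tz":0,"spin":0,"claw":1},{"tx":0.08,"ty":0,"tz":0,"spin":0,"claw":1},{"tx":0,"ty":0,"tz":0,"spin":0,"claw":1},{"tx":0,"ty":0,"tz":0,"spin":0,"claw":1}]'
python3 - <<'E'
from h import *
y=np.radians(6.3); X=np.array([np.cos(y),np.sin(y)]); Y=np.array([-np.sin(y),np.cos(y)])
t=np.array([.6187,.1486])-.0055*X+.102*Y
print(t); go(t[0],t[1],.043,6.3)
E
```

```text
time_s: 32.0
tool_pos: [0.5775, 0.2452, 0.0422]
tool_rot: [-180.0, -0.1, 6.3]
force: [-0.1, 0.8, 0.4]
grip_width: 0.001
grasp_force: 0.0
time_s: 32.75
tool_pos: [0.5984, 0.2476, 0.0414]
tool_rot: [180.0, 0.0, 6.3]
force: [-0.1, 0.7, -0.1]
grip_width: 0.0002
grasp_force: 0.0
[0.60204032 0.24938048]
spin tot -0.0
tool [0.5984 0.2476 0.0414] rot [1.7999e+02 2.0000e-02 6.3000e+00] units tx 0.08 ty -0.03 tz -0.03 F [-0.1  0.7 -0.1] grip 0.0002 32.75
```

```bash
python3 -m pendant '[{"tx":0.06,"ty":0,"tz":-0.03,"spin":0,"claw":1},{"tx":0.04,"ty":0,"tz":0,"spin":0,"claw":1},{"tx":0.04,"ty":0,"tz":0,"spin":0,"claw":1},{"tx":0,"ty":0,"tz":0,"spin":0,"claw":1},{"tx":0,"ty":0,"tz":0,"spin":0,"claw":1}]';python3 -m pendant '[{"tx":0.04,"ty":0,"tz":0,"spin":0,"claw":1},{"tx":0.04,"ty":0,"tz":0,"spin":0,"claw":1},{"tx":0,"ty":0,"tz":0,"spin":0,"claw":1},{"tx":0,"ty":0,"tz":0,"spin":0,"claw":1}]'
```

```text
time_s: 33.38
tool_pos: [0.6004, 0.2478, 0.0425]
tool_rot: [179.8, 0.6, 6.4]
force: [-13.4, -2.6, 8.8]
grip_width: 0.0004
grasp_force: 7.1
time_s: 33.88
tool_pos: [0.6004, 0.2478, 0.0425]
tool_rot: [179.7, 1.1, 6.4]
force: [-24.7, -7.0, 17.1]
grip_width: 0.0003
grasp_force: 12.6
```

Hard contact. Back off and go to B.

```bash
python3 -m pendant '[{"tx":-0.3,"ty":0,"tz":0,"spin":0,"claw":1},{"tx":-0.4,"ty":0,"tz":-0.1,"spin":0,"claw":1},{"tx":0,"ty":0,"tz":-0.8,"spin":0,"claw":0.6},{"tx":0,"ty":0,"tz":-0.9,"spin":0,"claw":0.2},{"tx":-0.4,"ty":0.6,"tz":-0.4,"spin":0,"claw":0.2},{"tx":-0.8,"ty":0.8,"tz":0,"spin":0,"claw":0.2},{"tx":-0.8,"ty":0.8,"tz":0,"spin":0,"claw":0.2},{"tx":-0.4,"ty":0.8,"tz":0,"spin":0,"claw":0.2},{"tx":0,"ty":0.5,"tz":0,"spin":0,"claw":0.2},{"tx":0,"ty":0,"tz":0,"spin":0,"claw":0.2}]'
python3 - <<'E'
from m import *
im=snap('top','t9'); sd=snap('side','s9')
y=np.radians(6.3); X=np.array([np.cos(y),np.sin(y)]); Y=np.array([-np.sin(y),np.cos(y)])
for c in blobs(im,(95,90,50),(130,255,255),60,(140,130,290,280)): print('can',cv2.boundingRect(c),*rectw('top',c,.064))
for c in blobs(im,(8,110,110),(24,255,255),6,(150,140,230,215)): 
    r=rectw('top',c,.086); d=r[0]/1000-[.6187,.1486]; print('stem',cv2.boundingRect(c),*r,'tray',d@X,d@Y)
go(.4284,.051,.13)
print('side stem expect', proj('side',[.6343,.253,.086]))
a=cv2.resize(im[130:290,150:290],None,fx=2.8,fy=2.8,interpolation=cv2.INTER_CUBIC)
b=cv2.resize(sd[140:300,240:380],None,fx=2.8,fy=2.8,interpolation=cv2.INTER_CUBIC)
cv2.imwrite('pics/c9.png',np.hstack([a,b])[:,:,::-1])
E
```

```text
time_s: 35.12
tool_pos: [0.4752, 0.0555, 0.1535]
tool_rot: [179.9, -0.1, 6.0]
force: [-0.2, 0.1, 0.1]
grip_width: 0.0675
grasp_force: 0.0
can (155, 157, 19, 21) [634.  252.5] [44.7 44. ] 5.6
stem (157, 160, 10, 9) [634.2 252.5] [18.5 20.8] 45.6 tray 0.026807789731914958 0.10157166144988196
tool [0.475  0.0587 0.1534] rot [-1.7998e+02 -5.0000e-02  6.3100e+00] units tx -0.94 ty 0.05 tz 0.47 F [-0.1  0.7  0.5] grip 0.0689 35.225
side stem expect [333.12367965 158.81112993]
```

A is seated at tray (26.8, 101.6) mm against an ideal of (27, 102). Turn for B.

```bash
python3 -m pendant '[{"tx":0,"ty":0,"tz":0,"spin":1,"claw":0.2},{"tx":0,"ty":0,"tz":0,"spin":1,"claw":0.2},{"tx":0,"ty":0,"tz":0,"spin":1,"claw":0.2},{"tx":0,"ty":0,"tz":0,"spin":1,"claw":0.2},{"tx":0,"ty":0,"tz":0,"spin":1,"claw":0.2},{"tx":0,"ty":0,"tz":0,"spin":1,"claw":0.2},{"tx":0,"ty":0,"tz":0,"spin":1,"claw":0.2},{"tx":0,"ty":0,"tz":0,"spin":1,"claw":0.2},{"tx":0,"ty":0,"tz":0,"spin":0.2,"claw":0.2},{"tx":0,"ty":0,"tz":0,"spin":0,"claw":0.2}]'
python3 - <<'E'
from m import *
sd=cv2.imread('pics/s9.png')[:,:,::-1].copy(); s0=cv2.imread('pics/s7.png')[:,:,::-1].copy()
for im in(s0,sd):
  for c in blobs(im,(95,90,50),(130,255,255),60,(225,180,300,240)): print('can',cv2.boundingRect(c))
print(proj('side',[.4285,.051,.082]))
go(.4285,.051,.13,-26.5)
E
```

```text
time_s: 36.48
tool_pos: [0.4747, 0.0588, 0.153]
tool_rot: [-180.0, 0.0, -26.4]
force: [-0.8, -0.5, 1.2]
grip_width: 0.0699
grasp_force: 0.0
can (242, 181, 25, 50)
can (242, 203, 23, 28)
[252.32186869 200.32823198]
spin tot 0.03
tool [0.4747 0.0588 0.153 ] rot [-1.7998e+02  1.0000e-02 -2.6360e+01] units tx -0.76 ty 0.55 tz 0.46 F [-0.8 -0.5  1.2] grip 0.0699 36.475
```

```bash
python3 -m pendant '[{"tx":-0.36,"ty":0.25,"tz":0,"spin":0,"claw":0.2},{"tx":-0.3,"ty":0.25,"tz":0,"spin":0,"claw":0.2},{"tx":-0.1,"ty":0.05,"tz":0,"spin":0,"claw":0.2},{"tx":0,"ty":0,"tz":0.4,"spin":0,"claw":0.2},{"tx":0,"ty":0,"tz":0.4,"spin":0,"claw":0.2},{"tx":0,"ty":0,"tz":0,"spin":0,"claw":0.2},{"tx":0,"ty":0,"tz":0,"spin":0,"claw":0.2}]'; python3 -c "
from h import *
go(.4285,.051,.040,-26.5)"
```

```text
time_s: 37.35
tool_pos: [0.4292, 0.0505, 0.1137]
tool_rot: [-180.0, -0.0, -26.5]
force: [0.2, -0.2, 0.3]
grip_width: 0.0696
grasp_force: 0.0
spin tot 0.0
tool [0.4292 0.0505 0.1137] rot [-1.7996e+02 -4.0000e-02 -2.6480e+01] units tx -0.02 ty -0.00 tz 1.47 F [ 0.2 -0.2  0.3] grip 0.0696 37.35
```

```bash
python3 -m pendant '[{"tx":-0.01,"ty":0,"tz":0.5,"spin":0,"claw":0.2},{"tx":0,"ty":0,"tz":0.5,"spin":0,"claw":0.2},{"tx":0,"ty":0,"tz":0.35,"spin":0,"claw":0.2},{"tx":0,"ty":0,"tz":0.1,"spin":0,"claw":0.2},{"tx":0,"ty":0,"tz":0,"spin":0,"claw":0.2},{"tx":0,"ty":0,"tz":0,"spin":0,"claw":1},{"tx":0,"ty":0,"tz":0,"spin":0,"claw":1},{"tx":0,"ty":0,"tz":0,"spin":0,"claw":1},{"tx":0,"ty":0,"tz":0,"spin":0,"claw":1},{"tx":0,"ty":0,"tz":0,"spin":0,"claw":1}]' 30; python3 -m pendant '[{"tx":0,"ty":0,"tz":-0.3,"spin":0,"claw":1},{"tx":0,"ty":0,"tz":-0.6,"spin":0,"claw":1},{"tx":0.2,"ty":0,"tz":-0.7,"spin":0,"claw":1},{"tx":0.4,"ty":0,"tz":0,"spin":0,"claw":1},{"tx":0.4,"ty":0,"tz":0,"spin":0,"claw":1},{"tx":0,"ty":0,"tz":0,"spin":0,"claw":1}]'; python3 -c "
from h import *
go(.5,.051,.040,6.3)"
```

```text
time_s: 38.6
tool_pos: [0.4284, 0.0504, 0.0409]
tool_rot: [-180.0, -0.0, -26.5]
force: [-0.7, 0.3, 3.5]
grip_width: 0.0458
grasp_force: 29.9
time_s: 39.35
tool_pos: [0.4731, 0.0274, 0.1207]
tool_rot: [-180.0, 0.0, -26.6]
force: [0.0, 0.7, -3.9]
grip_width: 0.0457
grasp_force: 29.9
spin tot -8.22
tool [0.4731 0.0274 0.1207] rot [-1.7997e+02  3.0000e-02 -2.6590e+01] units tx 0.27 ty -0.66 tz 1.61 F [ 0.   0.7 -3.9] grip 0.0457 39.35
```

```bash
python3 -m pendant '[{"tx":0,"ty":0,"tz":0,"spin":-1,"claw":1},{"tx":0,"ty":0,"tz":0,"spin":-1,"claw":1},{"tx":0,"ty":0,"tz":0,"spin":-1,"claw":1},{"tx":0,"ty":0,"tz":0,"spin":-1,"claw":1},{"tx":0,"ty":0,"tz":0,"spin":-1,"claw":1},{"tx":0,"ty":0,"tz":0,"spin":-1,"claw":1},{"tx":0,"ty":0,"tz":0,"spin":-1,"claw":1},{"tx":0,"ty":0,"tz":0,"spin":-1,"claw":1},{"tx":0,"ty":0,"tz":0,"spin":-0.22,"claw":1},{"tx":0,"ty":0,"tz":0,"spin":0,"claw":1}]'
python3 - <<'E'
from h import *
y=np.radians(6.3); X=np.array([np.cos(y),np.sin(y)]); Y=np.array([-np.sin(y),np.cos(y)])
t=np.array([.6187,.1486])+.024*Y
print(t); go(t[0],t[1],.048,6.3)
E
```

```text
time_s: 40.6
tool_pos: [0.4721, 0.0283, 0.1205]
tool_rot: [180.0, 0.0, 6.3]
force: [-0.0, 0.3, -3.1]
grip_width: 0.0455
grasp_force: 29.9
[0.61606638 0.17245506]
spin tot 0.01
tool [0.4721 0.0283 0.1205] rot [1.7999e+02 4.0000e-02 6.3400e+00] units tx 3.18 ty -2.55 tz 1.45 F [-0.   0.3 -3.1] grip 0.0455 40.6
```

```bash
python3 -m pendant '[{"tx":0.3,"ty":-0.25,"tz":0,"spin":0,"claw":1},{"tx":0.65,"ty":-0.55,"tz":0,"spin":0,"claw":1},{"tx":0.7,"ty":-0.6,"tz":0,"spin":0,"claw":1},{"tx":0.7,"ty":-0.55,"tz":0,"spin":0,"claw":1},{"tx":0.55,"ty":-0.4,"tz":0,"spin":0,"claw":1},{"tx":0.28,"ty":-0.2,"tz":0,"spin":0,"claw":1},{"tx":0,"ty":0,"tz":0,"spin":0,"claw":1},{"tx":0,"ty":0,"tz":0.5,"spin":0,"claw":1},{"tx":0,"ty":0,"tz":0.5,"spin":0,"claw":1},{"tx":0,"ty":0,"tz":0,"spin":0,"claw":1}]'
python3 - <<'E'
from h import *
go(.6161,.1725,.048,6.3)
E
```

```text
time_s: 41.85
tool_pos: [0.6143, 0.1703, 0.0682]
tool_rot: [179.9, 0.3, 6.3]
force: [0.2, -0.6, -3.4]
grip_width: 0.0463
grasp_force: 29.9
spin tot -0.0
tool [0.6143 0.1703 0.0682] rot [179.9    0.32   6.29] units tx 0.04 ty -0.04 tz 0.40 F [ 0.2 -0.6 -3.4] grip 0.0463 41.85
```

Lower to just above the floor (TCP ≈ 0.046) and push to the back fence.

```bash
python3 -m pendant '[{"tx":0,"ty":0,"tz":0.3,"spin":0,"claw":1},{"tx":0,"ty":0,"tz":0.12,"spin":0,"claw":1},{"tx":0.1,"ty":0,"tz":0,"spin":0,"claw":1},{"tx":0.2,"ty":0,"tz":0,"spin":0,"claw":1},{"tx":0.12,"ty":0,"tz":0,"spin":0,"claw":1},{"tx":0.06,"ty":0,"tz":0,"spin":0,"claw":1},{"tx":0,"ty":0,"tz":0,"spin":0,"claw":1},{"tx":0,"ty":0,"tz":0,"spin":0,"claw":1}]';  python3 -m pendant '[{"tx":0.06,"ty":0,"tz":0.0,"spin":0,"claw":1},{"tx":0.04,"ty":0,"tz":0,"spin":0,"claw":1},{"tx":0,"ty":0,"tz":0,"spin":0,"claw":1},{"tx":0,"ty":0,"tz":0,"spin":0,"claw":1}]'; python3 -c "
from h import *
y=np.radians(6.3); X=np.array([np.cos(y),np.sin(y)]); Y=np.array([-np.sin(y),np.cos(y)])
d=env.get_obs()['tool_pos'][:2]-[.6187,.1486]; print(d@X,d@Y)"
```

```text
time_s: 42.85
tool_pos: [0.6402, 0.1751, 0.0494]
tool_rot: [180.0, 0.0, 6.4]
force: [-0.6, 0.0, -3.2]
grip_width: 0.0458
grasp_force: 29.9
time_s: 43.35
tool_pos: [0.6432, 0.1755, 0.049]
tool_rot: [180.0, 0.3, 6.4]
force: [-5.6, -1.0, -1.2]
grip_width: 0.0457
grasp_force: 29.9
0.02733116475133902 0.02403168585415529
```

```bash
python3 -m pendant '[{"tx":-0.02,"ty":0,"tz":0.06,"spin":0,"claw":1},{"tx":0,"ty":0,"tz":0.03,"spin":0,"claw":1},{"tx":0,"ty":0,"tz":0.02,"spin":0,"claw":1},{"tx":0,"ty":0,"tz":0,"spin":0,"claw":1}]';python3 -m pendant '[{"tx":0,"ty":0,"tz":0,"spin":0,"claw":0.3},{"tx":0,"ty":0,"tz":0,"spin":0,"claw":0.3},{"tx":0,"ty":0,"tz":0,"spin":0,"claw":0.3},{"tx":0,"ty":0,"tz":-0.5,"spin":0,"claw":0.3},{"tx":0,"ty":0,"tz":-0.8,"spin":0,"claw":0.3},{"tx":0,"ty":0,"tz":-0.3,"spin":0,"claw":0.3},{"tx":0,"ty":0,"tz":0,"spin":0,"claw":0.3}]'
python3 - <<'E'
from h import *
y=np.radians(6.3); X=np.array([np.cos(y),np.sin(y)]); Y=np.array([-np.sin(y),np.cos(y)])
t=np.array([.6187,.1486])+.027*X-.030*Y
print(t); go(t[0],t[1],.043,6.3)
E
```

```text
time_s: 43.85
tool_pos: [0.6431, 0.1755, 0.0451]
tool_rot: [179.9, 0.2, 6.4]
force: [-7.9, -2.2, 6.4]
grip_width: 0.0459
grasp_force: 29.9
time_s: 44.72
tool_pos: [0.6452, 0.1757, 0.125]
tool_rot: [-180.0, -0.1, 6.4]
force: [0.1, -0.6, 0.0]
grip_width: 0.0607
grasp_force: 0.0
[0.64882898 0.121744  ]
spin tot 0.01
tool [0.6452 0.1757 0.125 ] rot [-1.80e+02 -1.40e-01  6.36e+00] units tx -0.05 ty 1.08 tz 1.64 F [ 0.1 -0.6  0. ] grip 0.0607 44.725
```

```bash
python3 -m pendant '[{"tx":-0.03,"ty":0.4,"tz":0,"spin":0,"claw":0.3},{"tx":-0.02,"ty":0.5,"tz":0,"spin":0,"claw":1},{"tx":0,"ty":0.18,"tz":0,"spin":0,"claw":1},{"tx":0,"ty":0,"tz":0,"spin":0,"claw":1},{"tx":0,"ty":0,"tz":0,"spin":0,"claw":1},{"tx":0,"ty":0,"tz":0.4,"spin":0,"claw":1},{"tx":0,"ty":0,"tz":0.6,"spin":0,"claw":1},{"tx":0,"ty":0,"tz":0.45,"spin":0,"claw":1},{"tx":0,"ty":0,"tz":0.15,"spin":0,"claw":1},{"tx":0,"ty":0,"tz":0,"spin":0,"claw":1}]' 30; python3 -m pendant '[{"tx":0,"ty":-0.1,"tz":0,"spin":0,"claw":1},{"tx":0,"ty":-0.12,"tz":0,"spin":0,"claw":1},{"tx":0,"ty":-0.12,"tz":0,"spin":0,"claw":1},{"tx":0,"ty":-0.12,"tz":0,"spin":0,"claw":1},{"tx":0,"ty":-0.12,"tz":0,"spin":0,"claw":1},{"tx":0,"ty":-0.12,"tz":0,"spin":0,"claw":1},{"tx":0,"ty":-0.1,"tz":0,"spin":0,"claw":1},{"tx":0,"ty":0,"tz":0,"spin":0,"claw":1}]'
python3 - <<'E'
from h import *
y=np.radians(6.3); X=np.array([np.cos(y),np.sin(y)]); Y=np.array([-np.sin(y),np.cos(y)])
t=np.array([.6187,.1486])+.027*X+.0205*Y
print(t); go(t[0],t[1],.043,6.3)
E
```

```text
time_s: 45.98
tool_pos: [0.6477, 0.1218, 0.0434]
tool_rot: [-180.0, 0.1, 6.4]
force: [0.1, -0.3, -0.4]
grip_width: 0.0006
grasp_force: 0.0
time_s: 46.98
tool_pos: [0.6435, 0.1626, 0.0441]
tool_rot: [-179.9, -0.0, 6.4]
force: [0.9, -0.5, 1.2]
grip_width: 0.0003
grasp_force: 0.6
[0.64328739 0.17193903]
spin tot 0.03
tool [0.6435 0.1626 0.0441] rot [-1.7993e+02 -4.0000e-02  6.4200e+00] units tx 0.02 ty -0.19 tz 0.02 F [ 0.9 -0.5  1.2] grip 0.0003 46.975
```

```bash
python3 -m pendant '[{"tx":0,"ty":-0.06,"tz":0,"spin":0,"claw":1},{"tx":0,"ty":-0.06,"tz":0,"spin":0,"claw":1},{"tx":0,"ty":-0.05,"tz":0,"spin":0,"claw":1},{"tx":0,"ty":-0.04,"tz":0,"spin":0,"claw":1},{"tx":0,"ty":0,"tz":0,"spin":0,"claw":1},{"tx":0,"ty":0,"tz":0,"spin":0,"claw":1}]'; python3 -m pendant '[{"tx":0,"ty":-0.04,"tz":0,"spin":0,"claw":1},{"tx":0,"ty":-0.04,"tz":0,"spin":0,"claw":1},{"tx":0,"ty":0,"tz":0,"spin":0,"claw":1},{"tx":0,"ty":0,"tz":0,"spin":0,"claw":1}]'
```

```text
time_s: 47.72
tool_pos: [0.6422, 0.1718, 0.0439]
tool_rot: [-180.0, 0.0, 6.4]
force: [0.1, -2.5, 1.6]
grip_width: 0.0004
grasp_force: 1.4
time_s: 48.22
tool_pos: [0.6423, 0.1719, 0.0439]
tool_rot: [179.7, 0.1, 6.2]
force: [-0.4, -9.0, 5.4]
grip_width: 0.0008
grasp_force: 4.6
```

Hard contact against A at the expected place. A bit more push, back off, then press from the front.

```bash
python3 -m pendant '[{"tx":0,"ty":-0.05,"tz":0,"spin":0,"claw":1},{"tx":0,"ty":0,"tz":0,"spin":0,"claw":1},{"tx":0,"ty":0.25,"tz":0,"spin":0,"claw":1},{"tx":0,"ty":0.1,"tz":-0.4,"spin":0,"claw":1},{"tx":0,"ty":0,"tz":-0.8,"spin":0,"claw":1},{"tx":0,"ty":0,"tz":-0.4,"spin":0,"claw":1},{"tx":0,"ty":0,"tz":0,"spin":0,"claw":1}]'
python3 - <<'E'
from h import *
y=np.radians(6.3); X=np.array([np.cos(y),np.sin(y)]); Y=np.array([-np.sin(y),np.cos(y)])
t=np.array([.6187,.1486])-.030*X+.056*Y
print(t); go(t[0],t[1],.043,6.3)
E
```

```text
time_s: 49.1
tool_pos: [0.6445, 0.1622, 0.1264]
tool_rot: [-179.9, -0.2, 6.4]
force: [-0.9, 0.2, -0.4]
grip_width: 0.0003
grasp_force: 0.0
[0.58273605 0.20096978]
spin tot 0.03
tool [0.6445 0.1622 0.1264] rot [-179.95   -0.23    6.42] units tx -1.14 ty -0.91 tz 1.67 F [-0.9  0.2 -0.4] grip 0.0003 49.1
```

```bash
python3 -m pendant '[{"tx":-0.6,"ty":0,"tz":0,"spin":0,"claw":1},{"tx":-0.54,"ty":-0.4,"tz":0,"spin":0,"claw":1},{"tx":0,"ty":-0.51,"tz":0,"spin":0,"claw":1},{"tx":0,"ty":0,"tz":0.4,"spin":0,"claw":1},{"tx":0,"ty":0,"tz":0.6,"spin":0,"claw":1},{"tx":0,"ty":0,"tz":0.45,"spin":0,"claw":1},{"tx":0,"ty":0,"tz":0.15,"spin":0,"claw":1},{"tx":0,"ty":0,"tz":0,"spin":0,"claw":1},{"tx":0,"ty":0,"tz":0,"spin":0,"claw":1}]'; python3 -m pendant '[{"tx":0.12,"ty":0,"tz":0,"spin":0,"claw":1},{"tx":0.12,"ty":0,"tz":0,"spin":0,"claw":1},{"tx":0.12,"ty":0,"tz":0,"spin":0,"claw":1},{"tx":0.08,"ty":0,"tz":0,"spin":0,"claw":1},{"tx":0.04,"ty":0,"tz":0,"spin":0,"claw":1},{"tx":0,"ty":0,"tz":0,"spin":0,"claw":1},{"tx":0,"ty":0,"tz":0,"spin":0,"claw":1}]';python3 -m pendant '[{"tx":0.03,"ty":0,"tz":0,"spin":0,"claw":1},{"tx":0.03,"ty":0,"tz":0,"spin":0,"claw":1},{"tx":0,"ty":0,"tz":0,"spin":0,"claw":1},{"tx":0,"ty":0,"tz":0,"spin":0,"claw":1}]'
```

```text
time_s: 50.22
tool_pos: [0.5827, 0.2, 0.045]
tool_rot: [-180.0, -0.1, 6.4]
force: [0.7, -0.3, 0.2]
grip_width: 0.0006
grasp_force: 0.0
time_s: 51.1
tool_pos: [0.6053, 0.2023, 0.0438]
tool_rot: [180.0, 0.0, 6.4]
force: [-2.2, -1.9, -0.3]
grip_width: 0.0005
grasp_force: 1.0
time_s: 51.6
tool_pos: [0.6053, 0.2023, 0.0438]
tool_rot: [179.9, 0.4, 6.4]
force: [-10.5, -3.1, 6.2]
grip_width: 0.0003
grasp_force: 5.5
```

Hard contact. Back away and check the final state.

```bash
python3 -m pendant '[{"tx":0.04,"ty":0,"tz":0,"spin":0,"claw":1},{"tx":0,"ty":0,"tz":0,"spin":0,"claw":1},{"tx":-0.3,"ty":0,"tz":0,"spin":0,"claw":1},{"tx":-0.4,"ty":0,"tz":-0.1,"spin":0,"claw":1},{"tx":0,"ty":0,"tz":-0.8,"spin":0,"claw":1},{"tx":0,"ty":0.2,"tz":-0.9,"spin":0,"claw":0.6},{"tx":-0.6,"ty":0.8,"tz":-0.6,"spin":0,"claw":0.2},{"tx":-0.6,"ty":0.9,"tz":-0.2,"spin":0,"claw":0.2},{"tx":-0.4,"ty":0.9,"tz":0,"spin":0,"claw":0.2},{"tx":-0.2,"ty":0.8,"tz":0,"spin":0,"claw":0.2}]'; python3 -m pendant '[{"tx":0,"ty":0.6,"tz":0,"spin":0,"claw":0.2},{"tx":0,"ty":0,"tz":0,"spin":0,"claw":0.2},{"tx":0,"ty":0,"tz":0,"spin":0,"claw":0.2}]';python3 - <<'E'
from m import *
im=snap('top','t10'); sd=snap('side','s10')
y=np.radians(6.3); X=np.array([np.cos(y),np.sin(y)]); Y=np.array([-np.sin(y),np.cos(y)])
for c in blobs(im,(95,90,50),(130,255,255),60,(140,130,290,280)): 
    r=rectw('top',c,.064); d=r[0]/1000-[.6187,.1486]; print('can',cv2.boundingRect(c),*r,'tray',d@X,d@Y)
for c in blobs(im,(8,110,110),(24,255,255),6,(150,140,230,215)): 
    r=rectw('top',c,.086); d=r[0]/1000-[.6187,.1486]; print('stem',cv2.boundingRect(c),'tray',d@X,d@Y)
a=cv2.resize(im[130:290,150:290],None,fx=2.8,fy=2.8,interpolation=cv2.INTER_CUBIC)
b=cv2.resize(sd[150:330,200:340],None,fx=2.49,fy=2.49,interpolation=cv2.INTER_CUBIC)
o=np.zeros((450,800,3),np.uint8); o[:a.shape[0],:a.shape[1]]=a; o[:b.shape[0],400:400+b.shape[1]]=b
cv2.imwrite('pics/c10.png',o[:,:,::-1])
E
```

```text
time_s: 52.85
tool_pos: [0.5063, 0.0081, 0.1747]
tool_rot: [179.9, -0.1, 6.3]
force: [0.9, -0.3, -0.4]
grip_width: 0.0424
grasp_force: 0.0
time_s: 53.22
tool_pos: [0.5101, -0.0185, 0.1743]
tool_rot: [-180.0, -0.1, 6.4]
force: [-0.0, 0.3, -0.2]
grip_width: 0.0675
grasp_force: 0.0
can (155, 154, 40, 24) [636.4 229.4] [44.9 90.6] 6.1 tray 0.026459641247713075 0.078369747894467
stem (177, 157, 10, 9) tray 0.027359113065603024 0.05553313364347042
stem (157, 160, 10, 9) tray 0.026807789731914958 0.10157166144988196
```

View pics/c10.png

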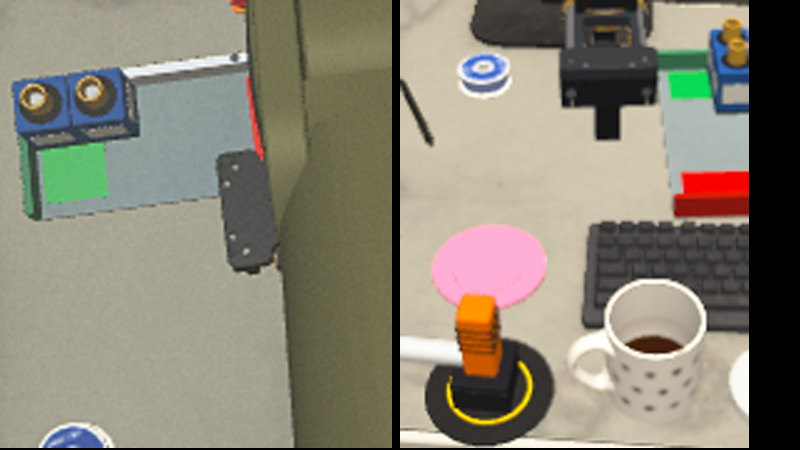

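Both canisters sit flush side by side at the green end (top crop, pixels 40,105 and 97,100), and the gauge stands on its mat. The robot is clear of everything, so I'm handing in.

```bash
python3 -c "
from cell import env
print(env.sign_off())"
```

```text
the job is handed in; nothing more can be done
None
```

Both canisters on the desk (there was no third) read ready, with the red ring showing and the rod about 20 mm out. They now stand flush against the back fence at the tray's green end, the gauge is upright on its mat, and the job was handed in at about 53 s; no score came back.

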